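Load a stack of culture dishes into the latched scanner shuttle

ROBOT

A 7-joint arm with a two-finger parallel gripper is mounted at the origin on the work surface. World frame = base frame: x ahead of the robot, y to its left, z up, the work surface at z = 0. Lengths are in mm, angles in rad, forces in N, time in s.
With the tool pointing down it reaches from about 400 to 875 mm from the base axis. Payload 4.4 kg.
Tool frame: the origin (TCP) lies at the very end of the fingers, on their centre line; the grasp point (between the pads) lies 19 mm behind it; y points along the fingers, z is the direction in which the jaws open and shut, and the axes are right-handed (so a half turn about y gives the same grasp; the last joint's range is limited). The gripper opens to 85 mm and grips with 20 to 120 N. Pads are 22 mm wide; open, the fingers measure 114 mm over their backs; the gripper's body (76 mm by 85 mm) begins 54 mm behind the grasp point. The pads swing forward as they close: fully open they stand 13 mm farther back than shut.
Start: joints at [-1.359, 0.628, 0.038, 1.517, -0.027, 0.996, -0.02], TCP at [178.232, 625.101, 231.313] pointing down, gripper open.
Joint ranges: [-3.06, 3.06], [-0.37, 2.12], [-1.25, 1.32], [0.18, 2.47], [-1.1, 4.24], [0.23, 1.98], [-2.94, 2.94]. Speed limits (rad/s): [2.57, 2.57, 3.14, 3.14, 3.14, 3.14, 3.14].

INTERFACE

Orientations are given as [roll, pitch, yaw] about the fixed x, y, z axes, in that order (R = Rz(yaw) Ry(pitch) Rx(roll)).
In Python, from cell import * gives the robot as it stands.
- The arm moves only by the tool apply_moves, never from a script. Its argument "targets" is a list of rows, each a list of 6 numbers: the shift along the tool's x, y, z in units of 40 mm (1.0 is 40 mm), then the turn, a rotation vector about the tool's x, y, z in units of 8 degrees (1.0 is 8 degrees). A call has 1 to 12 rows; each row shifts and turns the commanded pose from where the row before left it, along the tool's axes as they then stand; what a row does not reach is not made up. A row lasts 1/8 s, in which the tool goes at most 62.5 mm and 10.7 degrees, less where a joint would pass 70% of its speed; a pose out of reach is approached as far as the arm can. A call is refused whole if a number of a shift passes 1 or a number of a turn 1, either way. A call with a gripper value outside its range is refused whole. "jaw" is the gripper command: -1 is shut, 1 is fully open, values between are in proportion, set as the call begins (left out, the last holds). The fingers move at their own pace and stop on an object; the grip force is fixed at half the most. Time passes only in rows, so rows that do not move let the fingers close. It gives the time, the measured TCP pose, the force and the opening at its end, in the units of the state.
- read_state(): the state, without advancing time (a new reading comes with each control period).
- get_image(name): name is "scene" or "top" or "wrist"; returns the picture (384x512x3 uint8, red, green, blue); there is no depth.
- calibration(name): a dict with "fx", "fy", "cx", "cy" (pixels), "world_from_camera" (4x4, takes a point from camera to world coordinates). Camera axes: x right, y down, z forward; pixel columns grow to the right and rows downward; lengths in mm; the calibration is good to about 2 mm. A picture is of the moment at which its call begins: read the wrist's pose just before it. calibration takes no time and is no camera call; for the wrist camera it gives the pose at the moment of the call.
- finish_job(): hands the job in, once; it reports no verdict.
The state is a dict: "clock": time; "qpos": joint angles; "qd": joint speeds; "tau": joint torques, N m; "eef_pos": TCP position; "tool_rot": TCP orientation; "force": force on the tool from outside, world axes, zero at the start; "torque": the same for the moment, N m; "width": finger opening in mm.
Only numpy, scipy, OpenCV 4.12 (cv2) and the standard library are available. Lean on these libraries where they do the work, as an engineer would, in place of code of your own. Each camera call takes 0.05 s, during which the arm holds its last target. There are 200 camera calls.

TASK

Load the dish shuttle for a scan: squeeze the latch on its slider grip, slide the carriage one detent on to the middle (loading) position and let the latch lock there. Then lay all the culture dishes that are on the bench in one centred stack on the carriage's round plate, with the thick metal weight (which is parked on the bare plate and has to come off first) centred on top as the last piece; finally squeeze the latch again, slide the loaded carriage on to the last detent beside the scanner column and let it lock, with the stack still centred. Leave the bottle and the slide box where they are.

Things in the scene. Friction and masses are not known exactly. Their poses are not given: they have to be found in the camera images.
- shuttle: White fixed base of the dish shuttle, 225 x 300 x 10 mm, lying on the bench; origin under its centre. Its y axis is the sliding direction; its -x side carries a notched steel rack, and at its +y end stands the scanner column, 80 (x) x 50 (y) x 160 mm high, centred at (60, 172) mm. Three detents 60 mm apart lie along y.
- carriage (a joint): Travel of the carriage (m) along the shuttle's +y: 0 parked (start), 0.06 loading detent (middle), 0.12 scan detent (last); stops at -0.003 and 0.123. At rest in a notch it has about 1 mm of play. Friction about 2 N once unlatched; while the latch is out in a notch it is locked.
- latch (a joint): Squeeze tab of the grip (m): 0 sprung out (locked if in a notch), 0.009 fully pressed. It moves to the shuttle's +x; 4 N start it, 8 N hold it in. It must be in 7.5 mm or more for the carriage to slide. Let go within 4 mm of a detent it centres itself and locks; let go elsewhere it rests on the rack, half in, and drops in when the carriage comes to a notch.
- grip (a point): Slider grip: point midway between its two outer faces when squeezed, 70 mm above the bench, 110 mm to the -x of the plate's centre; axes as the shuttle's. Two upright cheeks, one behind the other in x: an aluminium fin fixed to the carriage (outer face 15 mm to +x of this point, 44 mm long in y, top at 85 mm) and the ribbed latch tab. Pinch the pair across x from above.
- tab (a point): Centre of the outer (-x) face of the black ribbed latch tab, 57 mm above the bench; the tab is 40 mm long in y, from 35 to 80 mm above the bench. It lies 24 mm to -x of the grip point when released, 15 mm when fully pressed: the grip is 39 mm wide over both cheeks released, 30 mm squeezed.
- plate (a point): Centre of the top face of the carriage's round black plate, 92 mm diameter, 38 mm above the bench; the dishes are stacked here. It moves with the carriage. Axes as the shuttle's, z up. Below it is the aluminium deck, 182 x 100 mm, top at 27 mm.
- dish1: Closed clear culture dish with a pale fill, a flat disc 60 mm diameter and 16 mm high, 30 g, origin at its centre (8 mm above its underside), z along its axis; either face may be up. Three or four of the four dishes are present, lying flat on the bench.
- dish2: Closed clear culture dish with a pale fill, a flat disc 60 mm diameter and 16 mm high, 30 g, origin at its centre (8 mm above its underside), z along its axis; either face may be up. Three or four of the four dishes are present, lying flat on the bench.
- dish3: Closed clear culture dish with a pale fill, a flat disc 60 mm diameter and 16 mm high, 30 g, origin at its centre (8 mm above its underside), z along its axis; either face may be up. Three or four of the four dishes are present, lying flat on the bench.
- dish4: Closed clear culture dish with a pale fill, a flat disc 60 mm diameter and 16 mm high, 30 g, origin at its centre (8 mm above its underside), z along its axis; either face may be up. Three or four of the four dishes are present, lying flat on the bench.
- weight: Plain aluminium hold-down weight, a thick flat disc 58 mm diameter and 26 mm high, 180 g, origin at its centre; either face may be up. Starts on the carriage's plate; may be put down on the bench meanwhile.
- bottle: Bystander: amber bottle, 60 mm diameter, 130 mm high, origin under its centre.
- slidebox: Bystander: grey box for slides, 85 x 170 x 34 mm, origin under its centre.
Mind the look-alikes: they are no part of the job. Leave any green look-alike of the dish1 alone. Leave any yellow look-alike of the dish4 alone.

How it is judged (in metres and radians):
On the way, in this order (a step that is already met when the one before it is completed fails the run):
1. the carriage is locked in the middle (loading) detent, latch sprung out (value of joint carriage between 0.056 and 0.064 m and value of joint latch below 0.0025 m), for 0.3 s.
2. at the loading detent all dishes present are stacked centred on the plate with the weight on top (all of step 1 and horizontal distance between each of dish1, dish2, dish3, dish4, weight and plate below 0.007 m and angle between the z axis of each of dish1, dish2, dish3, dish4, weight and the z axis of plate, either way round below 0.07 rad and z of dish1 in the frame of plate between 0.003 and 0.08 m and linear speed of each of dish1, dish2, dish3, dish4, weight below 0.02 m/s and z of dish2 in the frame of plate between 0.003 and 0.08 m and z of dish3 in the frame of plate between 0.003 and 0.08 m and z of dish4 in the frame of plate between 0.003 and 0.08 m and ((angle between weight's own z axis and vertical below 0.1 rad and z of each of dish1, dish2, dish3, dish4 in the frame of weight below -0.012 m) or (angle between weight's own z axis and vertical above 3.04 rad and z of each of dish1, dish2, dish3, dish4 in the frame of weight above 0.012 m))), for 0.3 s.
At the end, for the whole second after the job is handed in: The carriage is locked in the last detent (within 4 mm, latch sprung out to less than 2.5 mm); every dish present lies flat (within 4 degrees) in the stack on the plate, centre within 7 mm of the plate's axis, at rest; the weight lies flat on top of them all, within 7 mm of the axis (value of joint carriage between 0.116 and 0.124 m and value of joint latch below 0.0025 m and horizontal distance between each of dish1, dish2, dish3, dish4, weight and plate below 0.007 m and angle between the z axis of each of dish1, dish2, dish3, dish4, weight and the z axis of plate, either way round below 0.07 rad and z of dish1 in the frame of plate between 0.003 and 0.08 m and linear speed of each of dish1, dish2, dish3, dish4, weight below 0.02 m/s and z of dish2 in the frame of plate between 0.003 and 0.08 m and z of dish3 in the frame of plate between 0.003 and 0.08 m and z of dish4 in the frame of plate between 0.003 and 0.08 m and ((angle between weight's own z axis and vertical below 0.1 rad and z of each of dish1, dish2, dish3, dish4 in the frame of weight below -0.012 m) or (angle between weight's own z axis and vertical above 3.04 rad and z of each of dish1, dish2, dish3, dish4 in the frame of weight above 0.012 m))); the robot touches nothing.
It fails at once if a bystander (bottle or slide box) is moved more than 30 mm (distance of any of bottle, slidebox from where it was at the start of the episode above 0.03 m).
Of dish1, dish2, dish3, dish4 only 3 to 4 are there at a start; the rules pass over those that are not, and their reading is None.
At some moment in a run one of dish1, dish2, dish3, dish4 may be knocked a few centimetres aside while the robot is not near it.
Once in a run the grip may slacken for a moment while it holds something.
It also fails if it takes over 210 s, if anything falls off the work surface, if the arm or the gripper's body presses on something with over 40 N, if the wrist force passes 120 N, or if a joint passes its speed limit or range.

## Working session

There is one attempt and no reset: what is moved stays moved. The work goes in short steps, Python scripts to look and compute and a tool call to move; the robot and the scene stay as the last step left them, time stands still between calls to the robot, and variables do not carry over. Pictures are saved under pics/ and viewed, about 12 in all and at most 16, crops included, and the job is handed in when it is done.

Besides the shell and the picture viewer there is one more tool, called after "Request:" by a JSON object that holds its "api" and its "payload", one argument or row to a line. apply_moves: Moves the arm, as the interface text tells. Its arguments: {"type":"object","properties":{"targets":{"type":"array"},"jaw":{"type":"number"}},"required":["targets"]}

```bash
ls; mkdir -p pics; python3 - <<'E'
from cell import *
import cv2,numpy as np
np.set_printoptions(precision=3,suppress=True)
print(read_state())
a=get_image("scene");b=get_image("top")
cv2.imwrite("pics/s0.png",a[:,:,::-1]);cv2.imwrite("pics/t0.png",b[:,:,::-1])
for n in("scene","top","wrist"):
  c=calibration(n);print(n,c["fx"],c["fy"],c["cx"],c["cy"]);print(np.array(c["world_from_camera"]))
cv2.imwrite("pics/t0b.png",cv2.resize(b,(800,600),interpolation=cv2.INTER_CUBIC)[:,:,::-1])
E
```

```text
pics
{'clock': 0.0, 'qpos': array([-1.359,  0.629,  0.038,  1.518, -0.027,  0.996, -0.02 ]), 'qd': array([ 0.001, -0.   , -0.   , -0.002, -0.   ,  0.001, -0.   ]), 'tau': array([  0.   , -56.341,   1.226, -19.344,   0.011,   0.01 ,  -0.   ]), 'eef_pos': array([178.066, 624.495, 230.4  ]), 'tool_rot': array([-1.573, -0.   , -0.278]), 'force': array([-1.202,  0.081, -0.205]), 'torque': array([-0.001, -0.076, -0.027]), 'width': 85.27660884188923}
scene 361.49265831904063 361.49265831904063 258.8109139716386 188.02290445115324
[[ -0.87    0.307  -0.386 855.109]
 [  0.493   0.522  -0.696 374.067]
 [ -0.013  -0.796  -0.606 484.455]
 [  0.      0.      0.      1.   ]]
top 491.1388773440892 491.1388773440892 257.3198886246577 196.1517657521746
[[   0.012   -0.993    0.121  425.849]
 [  -1.      -0.011    0.014 -117.111]
 [  -0.013   -0.121   -0.993 1297.514]
 [   0.       0.       0.       1.   ]]
wrist 300.56291740125425 300.56291740125425 252.70620009934402 196.51232601331057
[[  0.274   0.919   0.284 105.012]
 [  0.962  -0.261  -0.082 645.595]
 [ -0.001   0.296  -0.955 372.219]
 [  0.      0.      0.      1.   ]]
```

View pics/t0b.png

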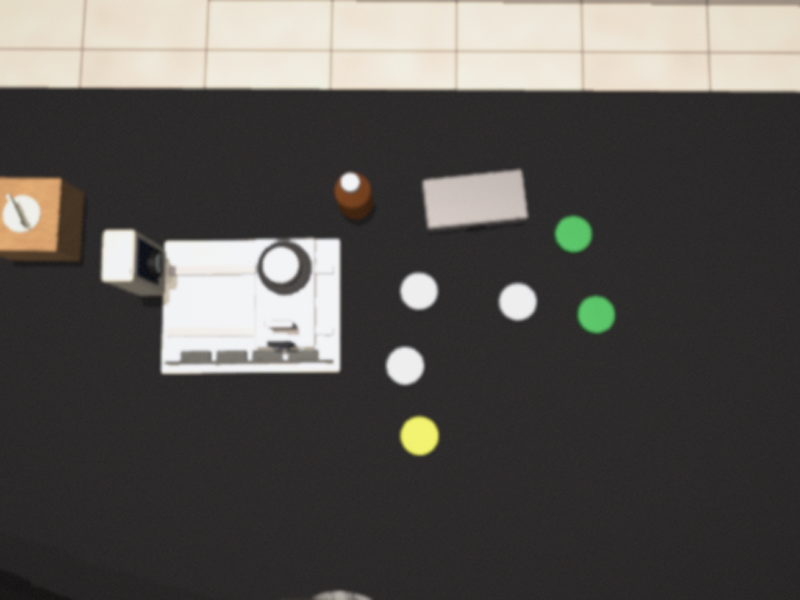

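View pics/s0.png

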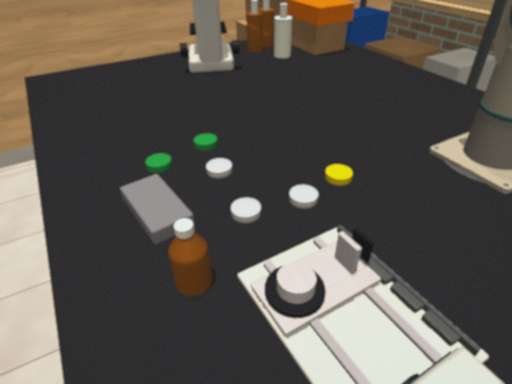

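```bash
cat > h.py <<'E'
from cell import *
import cv2,numpy as np
np.set_printoptions(precision=3,suppress=True)
def ray(c,uv,z):
    T=np.array(c["world_from_camera"]);d=T[:3,:3]@[(uv[0]-c["cx"])/c["fx"],(uv[1]-c["cy"])/c["fy"],1]
    return (T[:3,3]+d*(z-T[2,3])/d[2])
def proj(c,p):
    T=np.array(c["world_from_camera"]);q=T[:3,:3].T@(np.array(p,float)-T[:3,3])
    return np.array([c["fx"]*q[0]/q[2]+c["cx"],c["fy"]*q[1]/q[2]+c["cy"]])
def blobs(mask,amin=60):
    n,l,s,ce=cv2.connectedComponentsWithStats(mask.astype(np.uint8));
    return [(ce[i],s[i]) for i in range(1,n) if s[i][4]>=amin]
E
python3 - <<'E'
from h import *
im=cv2.imread("pics/t0.png")[:,:,::-1].astype(int);c=calibration("top")
v=im.min(2);hsv=cv2.cvtColor(im.astype(np.uint8),cv2.COLOR_RGB2HSV)
m=(v>125)
m[:65]=0
for ce,s in blobs(m): print("white",ce,s,ray(c,ce,8)[:2])
m=((hsv[...,1]>100)&(hsv[...,2]>100));m[:65]=0
for ce,s in blobs(m): print("col",ce,s,ray(c,ce,8)[:2])
w=(v>125).astype(np.uint8); w[:, :103]=0;w[:,220:]=0;w[:65]=0
cn=max(cv2.findContours(w,0,2)[0],key=cv2.contourArea);r=cv2.minAreaRect(cn);print(r)
for p in cv2.boxPoints(r):print(ray(c,p,10)[:2])
# plate dark disc crop, upscaled
cr=im[140:245,95:225].astype(np.uint8)
cv2.imwrite("pics/crop.png",cv2.resize(cr,None,fx=6,fy=5.7*6/6,interpolation=cv2.INTER_CUBIC)[:,:,::-1])
E
```

```text
white [303.489 126.973] [ 271  109   66   37 1957] [ 772.014 -220.556]
white [223.545 116.122] [218 110  12  13 123] [800.173  -4.812]
white [ 13.043 135.994] [  1 123  26  27 539] [740.135 563.611]
white [ 75.456 163.402] [ 65 147  22  34 711] [666.576 389.763]
white [158.317 196.442] [ 103  152  115   87 8236] [579.776 163.838]
white [179.191 169.025] [168 158  24  24 446] [654.058 110.692]
white [267.705 185.826] [256 174  24  24 448] [ 611.217 -125.917]
white [330.961 192.573] [319 181  25  24 457] [ 594.939 -293.208]
white [258.852 233.559] [247 222  25  24 465] [ 484.625 -103.935]
white [214.493 381.333] [205 379  19   5  75] [109.955   3.942]
col [ 21.01  136.946] [   0  113   40   49 1339] [737.702 541.749]
col [225.766 124.243] [215 112  21  21 222] [777.722 -11.268]
col [366.571 149.289] [355 138  24  24 450] [ 712.435 -388.761]
col [381.185 200.718] [369 189  25  24 464] [ 574.698 -425.109]
col [268.012 278.486] [256 266  25  26 516] [ 368.696 -129.045]
((160.0, 194.99996948242188), (85.99998474121094, 113.99998474121094), 90.0)
[697.968 316.538]
[700.861  10.501]
[471.664   5.419]
[468.153 304.929]
```

View pics/crop.png

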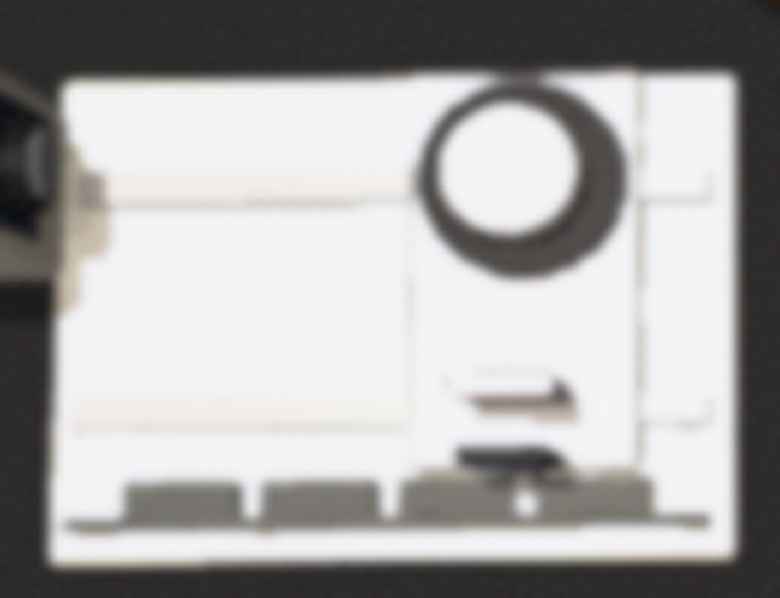

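```bash
python3 - <<'E'
from h import *
c=calibration("top")
P=lambda u,v,z:ray(c,(95+u/6-.4,140+v/5.7-.4),z)[:2]
C=[P(62,78,10),P(737,73,10),P(738,560,10),P(48,568,10)];print(C,np.mean(C,0))
e=[C[0]-C[1],C[3]-C[2],C[1]-C[2],C[0]-C[3]]
print([ (np.linalg.norm(d),np.degrees(np.arctan2(d[1],d[0]))) for d in e])
print("plate",P(522,180,38),"w",P(509,168,64),"wc",ray(c,(179.2,169.0),64)[:2],"fin",P(500,384,85),"tab",P(508,455,80))
print("tool axes",calibration("wrist")["world_from_camera"])
E
```

```text
[array([694.512, 311.157]), array([699.764,   9.317]), array([472.086,   3.856]), array([464.874, 305.818])] [582.809 157.537]
[(np.float64(301.8855974384862), np.float64(90.99678573864466)), (np.float64(302.0474364557871), np.float64(91.36804363629354)), (np.float64(227.74388703751728), np.float64(1.373892378695538)), (np.float64(229.7000377443241), np.float64(1.3318930585191253))]
plate [643.12   98.923] w [644.027 100.174] wc [644.212 100.777] fin [544.754  97.203] tab [514.148  93.77 ]
tool axes [[  0.274   0.919   0.284 105.012]
 [  0.962  -0.261  -0.082 645.595]
 [ -0.001   0.296  -0.955 372.219]
 [  0.      0.      0.      1.   ]]
```

```bash
cat >> h.py <<'E'
from scipy.spatial.transform import Rotation as Ro
def plan(p,yaw=None,s=None):
    s=s or read_state();R=Ro.from_euler("xyz",s["tool_rot"])
    tgt=Ro.from_euler("xyz",[-np.pi/2,0,np.radians(yaw)]) if yaw is not None else R
    print("clk",round(s["clock"],2),"at",s["eef_pos"],"rot",np.degrees(s["tool_rot"]),"F",s["force"],"w",round(s["width"],1))
    print("turn(now,units)",np.degrees((R.inv()*tgt).as_rotvec())/8,"shift in target frame (units)",tgt.inv().apply(np.array(p)-s["eef_pos"])/40)
E
python3 -c "
from h import *
plan([533.5,97.3,180],-88.7)"
```

```text
clk 0.1 at [178.065 624.541 230.467] rot [-90.101  -0.001 -15.919] F [-1.008 -0.17  -0.744] w 85.4
turn(now,units) [0.011 9.098 0.008] shift in target frame (units) [13.379  1.262  8.585]
```

Request:
{"api": "apply_moves", "payload": {
  "targets": [
    [0, 0, 0, 0, 1, 0],
    [0, 0, 0, 0, 1, 0],
    [0, 0, 0, 0, 1, 0],
    [0, 0, 0, 0, 1, 0],
    [0, 0, 0, 0, 1, 0],
    [0, 0, 0, 0, 1, 0],
    [0, 0, 0, 0, 1, 0],
    [0, 0, 0, 0, 1, 0],
    [0, 0, 0, 0, 1, 0],
    [0, 0, 0, 0, 0.1, 0]
  ],
  "jaw": 1
}}

```text
clock: 1.35
eef_pos: [177.9, 624.8, 230.8]
tool_rot: [-1.571, -0.001, -1.547]
force: [-0.3, -0.5, -0.5]
width: 85.5
```

```bash
python3 -c "
from h import *
plan([533.5,97.3,180],-88.7)"
```

```text
clk 1.35 at [177.941 624.841 230.768] rot [-90.001  -0.064 -88.665] F [-0.31  -0.55  -0.512] w 85.5
turn(now,units) [0.    0.004 0.008] shift in target frame (units) [13.387  1.269  8.587]
```

Request:
{"api": "apply_moves", "payload": {
  "targets": [
    [0.95, 0, 0.6, 0, 0, 0],
    [0.95, 0, 0.6, 0, 0, 0],
    [0.95, 0, 0.6, 0, 0, 0],
    [0.95, 0, 0.6, 0, 0, 0],
    [0.95, 0, 0.6, 0, 0, 0],
    [0.95, 0, 0.6, 0, 0, 0],
    [0.95, 0, 0.6, 0, 0, 0],
    [0.95, 0, 0.6, 0, 0, 0],
    [0.95, 0, 0.6, 0, 0, 0],
    [0.95, 0, 0.6, 0, 0, 0],
    [0.95, 0.3, 0.6, 0, 0, 0],
    [0.95, 0.3, 0.6, 0, 0, 0]
  ]
}}

```text
clock: 2.85
eef_pos: [477.1, 174.6, 207.2]
tool_rot: [-1.57, 0.001, -1.545]
force: [0.6, 0.5, -0.1]
width: 85.6
```

Request:
{"api": "apply_moves", "payload": {
  "targets": [
    [0.7, 0.3, 0.5, 0, 0, 0],
    [0.7, 0.3, 0.5, 0, 0, 0],
    [0.5, 0, 0.35, 0, 0, 0],
    [0, 0, 0, 0, 0, 0],
    [0, 0, 0, 0, 0, 0]
  ]
}}

```text
clock: 3.48
eef_pos: [531.3, 102.0, 183.2]
tool_rot: [-1.572, 0.001, -1.546]
force: [-0.6, 0.3, -0.7]
width: 85.2
```

```bash
python3 -c "
from h import *
plan([533.5,97.3,180],-88.7)
c=calibration('wrist');im=get_image('wrist');cv2.imwrite('pics/w1.png',im[:,:,::-1])
for n,p in dict(gp=[533.5,97.3,70],finout=[548.5,97.6,85],plate=[643.5,99.8,38],tab=[509.5,96.7,80]).items(): print(n,proj(c,p))
"
```

```text
clk 3.48 at [531.317 102.016 183.177] rot [-90.056   0.053 -88.604] F [-0.609  0.26  -0.741] w 85.2
turn(now,units) [ 0.007  0.012 -0.007] shift in target frame (units) [0.119 0.079 0.052]
gp [255.719 198.272]
finout [273.689 203.714]
plate [366.494 188.847]
tab [227.825 201.765]
```

View pics/w1.png

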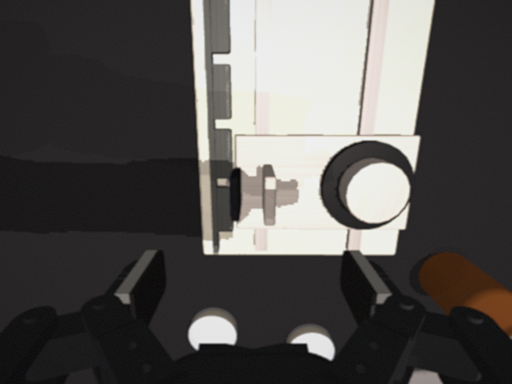

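```bash
python3 -c "
from h import *
c=calibration('wrist');im=cv2.imread('pics/w1.png');g=im.max(2)
m=(g<90).astype(np.uint8);m[:, :300]=0;m[:120]=0;m[245:]=0;m[:,425:]=0
cn=max(cv2.findContours(m,0,2)[0],key=cv2.contourArea);e=cv2.fitEllipse(cv2.convexHull(cn));print(e);p=ray(c,e[0],38);print('plate',p)
u=im[155:230,225:305];cv2.imwrite('pics/w1c.png',cv2.resize(u,(800,600)[:2],interpolation=cv2.INTER_CUBIC)) 
"
```

```text
((433.2803955078125, 181.66891479492188), (125.05642700195312, 227.3037872314453), 85.64728546142578)
plate [708.116 109.212  38.   ]
```

View pics/w1c.png

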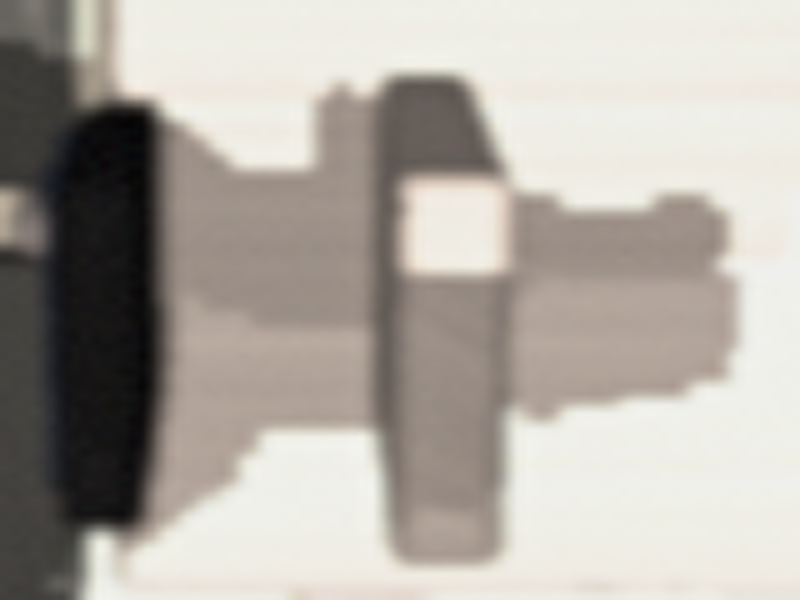

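```bash
python3 -c "
from h import *
c=calibration('wrist')
for u in [(276,177),(276,224.8),(265,177),(265,224.8)]: print(ray(c,u,85))
print('tab',ray(c,(231,185),80),ray(c,(231,210),80),ray(c,(236,167),80),ray(c,(238,220),80))
for u in [(367,140),(367,228),(321,184),(414,184)]: print('pl',ray(c,u,38))
print(calibration('wrist')['world_from_camera'])
"
```

```text
[549.274 121.052  85.   ]
[551.313  78.882  85.   ]
[540.265 120.82   85.   ]
[541.848  78.636  85.   ]
tab [512.095 111.976  80.   ] [512.189  89.598  80.   ] [516.171 127.505  80.   ] [518.347  80.476  80.   ]
pl [637.396 147.958  38.   ]
pl [649.743  58.392  38.   ]
pl [597.952 104.     38.   ]
pl [689.603 106.364  38.   ]
[[  1.      0.025   0.006 529.038]
 [  0.025  -0.955  -0.295 177.838]
 [ -0.001   0.295  -0.956 325.067]
 [  0.      0.      0.      1.   ]]
```

Request:
{"api": "apply_moves", "payload": {
  "targets": [
    [0.05, 0, 0.1, 0, 0, 0],
    [0, 0.8, 0, 0, 0, 0],
    [0, 0.8, 0, 0, 0, 0],
    [0, 0.8, 0, 0, 0, 0],
    [0, 0.5, 0, 0, 0, 0],
    [0, 0.4, 0, 0, 0, 0],
    [0, 0, 0, 0, 0, 0],
    [0, 0, 0, 0, 0, 0]
  ]
}}

```text
clock: 4.53
eef_pos: [536.7, 99.2, 51.9]
tool_rot: [-1.57, 0.0, -1.548]
force: [0.0, -0.0, -0.1]
width: 85.5
```

Request:
{"api": "apply_moves", "payload": {
  "targets": [
    [0, 0, 0, 0, 0, 0],
    [0, 0, 0, 0, 0, 0],
    [0, 0, 0, 0, 0, 0],
    [0, 0, 0, 0, 0, 0],
    [0, 0, 0, 0, 0, 0],
    [0, 0, 0, 0, 0, 0],
    [0, 0, 0, 0, 0, 0],
    [0, 0, 0, 0, 0, 0]
  ],
  "jaw": -1
}}

```text
clock: 5.52
eef_pos: [536.0, 99.1, 52.0]
tool_rot: [-1.571, 0.001, -1.548]
force: [-0.2, -0.7, 6.8]
width: 28.5
```

Request:
{"api": "apply_moves", "payload": {
  "targets": [
    [-0.25, 0, 0, 0, 0, 0],
    [-0.25, 0, 0, 0, 0, 0],
    [-0.25, 0, 0, 0, 0, 0],
    [-0.25, 0, 0, 0, 0, 0],
    [-0.25, 0, 0, 0, 0, 0],
    [-0.25, 0, 0, 0, 0, 0],
    [0, 0, 0, 0, 0, 0],
    [0, 0, 0, 0, 0, 0],
    [0, 0, 0, 0, 0, 0]
  ]
}}

```text
clock: 6.65
eef_pos: [534.6, 160.1, 52.0]
tool_rot: [-1.571, 0.002, -1.548]
force: [0.6, 1.9, 5.8]
width: 28.6
```

```bash
python3 -c "
from h import *
im=get_image('top');cv2.imwrite('pics/t1.png',im[:,:,::-1])
cv2.imwrite('pics/t1c.png',cv2.resize(im[100:265,80:300],(800,600),interpolation=cv2.INTER_CUBIC)[:,:,::-1])
print(read_state()['force'],read_state()['eef_pos'],read_state()['width'])"
```

```text
[0.798 2.659 7.008] [534.599 160.131  52.029] 28.5763797137682
```

View pics/t1c.png

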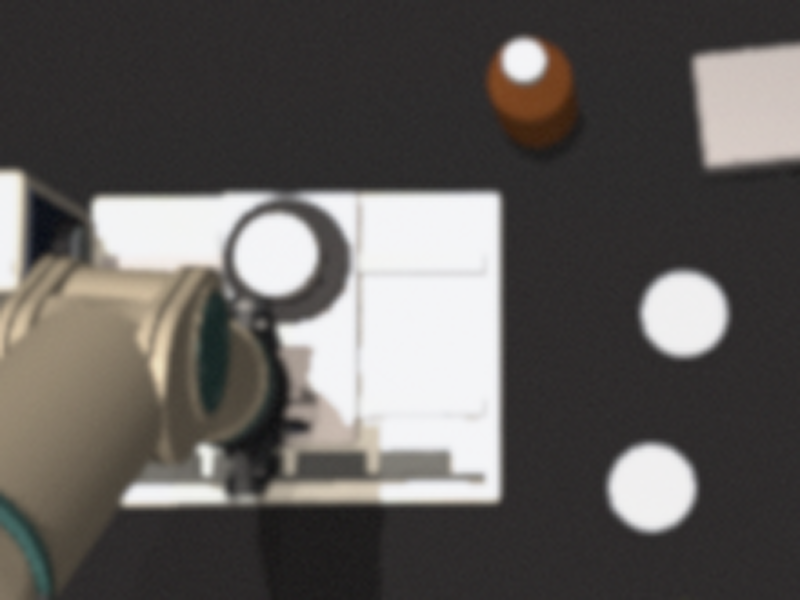

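Request:
{"api": "apply_moves", "payload": {
  "targets": [
    [0, 0, 0, 0, 0, 0],
    [0, 0, 0, 0, 0, 0],
    [0, 0, 0, 0, 0, 0],
    [0, 0, 0, 0, 0, 0],
    [0, 0, 0, 0, 0, 0],
    [0, 0, 0, 0, 0, 0],
    [0, -0.8, 0, 0, 0, 0],
    [0, -0.8, 0, 0, 0, 0],
    [0, -0.8, 0, 0, 0, 0],
    [0, -0.9, 0, 0, 0, 0],
    [0, 0, 0, 0, 0, 0]
  ],
  "jaw": 1
}}

```text
clock: 8.07
eef_pos: [536.7, 159.3, 186.0]
tool_rot: [-1.565, 0.002, -1.548]
force: [0.7, -0.1, 0.0]
width: 85.5
```

```bash
cat >> h.py <<'E'
def snap(n,cam="wrist",crop=None):
    c=calibration(cam);im=get_image(cam);o=im[:,:,::-1]
    cv2.imwrite(f"pics/{n}.png",o);return c,o.copy()
E
python3 -c "
from h import *
plan([643.6,160,130]);c,im=snap('w2')
for n,p in dict(plate=[642.3,163.5,38],finR=[549,160,85],fin0=[549,182,85],fin1=[549.4,138,85],tabS=[510.5,160,80],tabP=[519.5,160,80]).items(): print(n,proj(c,p))
"
```

```text
clk 8.07 at [536.696 159.31  185.968] rot [-89.68    0.101 -88.718] F [ 0.698 -0.066  0.004] w 85.5
turn(now,units) [0. 0. 0.] shift in target frame (units) [0.045 1.414 2.664]
plate [358.562 181.509]
finR [267.209 196.888]
fin0 [268.2   171.394]
fin1 [266.728 221.127]
tabS [222.193 194.259]
tabP [232.661 194.473]
```

View pics/w2.png

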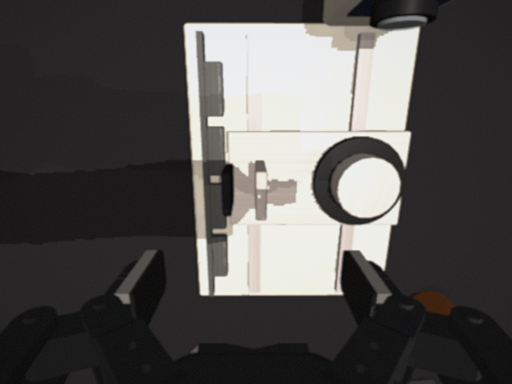

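```bash
python3 -c "
from h import *
c=calibration('wrist');im=cv2.imread('pics/w2.png');print(read_state()['qpos'])
for u in [(331,187),(401.5,187),(367,154),(367,220)]: print('side',ray(c,u,51))
e=im[150:225,310:410].min(2);
m=np.zeros((384,512),np.uint8);m[136:224,313:405]=(im[136:224,313:405].min(2)>130)
yy,xx=np.mgrid[:384,:512];m[((xx-359)**2+(yy-180)**2)>43**2]=0
cn=max(cv2.findContours(m,0,2)[0],key=cv2.contourArea);E=cv2.fitEllipse(cn);print(E,ray(c,E[0],60),cv2.boundingRect(cn))
"
```

```text
[-0.595  0.585  0.393  1.837 -0.307  0.778 -0.018]
side [609.498 161.033  51.   ]
side [676.472 162.546  51.   ]
side [639.441 193.135  51.   ]
side [648.233 128.3    51.   ]
((368.3656921386719, 187.30377197265625), (57.33647155761719, 64.36992645263672), 55.20296096801758) [641.361 163.93   60.   ] (337, 157, 64, 61)
```

Request:
{"api": "apply_moves", "payload": {
  "targets": [
    [0, 0, 0, 0, -1, 0],
    [0, 0, 0, 0, -1, 0],
    [0, 0, 0, 0, -1, 0],
    [0, 0, 0, 0, -1, 0],
    [0, 0, 0, 0, -1, 0],
    [0, 0, 0, 0, -1, 0],
    [0, 0, 0, 0, -1, 0],
    [0, 0, 0, 0, -1, 0],
    [0, 0, 0, 0, -1, 0],
    [0, 0, 0, 0, -1, 0],
    [0, 0, 0, 0, -1, 0],
    [0, 0, 0, 0, -0.25, 0]
  ]
}}

```text
clock: 9.62
eef_pos: [533.9, 158.7, 182.1]
tool_rot: [-1.571, 0.003, 0.023]
force: [-0.3, 0.6, -0.6]
width: 84.9
```

```bash
python3 -c "
from h import *
print(read_state()['qpos']);plan([642.5,164.5,130],1.3)"
```

```text
[-0.297  0.558 -0.064  1.83   0.048  0.758  1.208]
clk 9.62 at [533.894 158.714 182.076] rot [-90.001   0.145   1.3  ] F [-0.347  0.609 -0.58 ] w 84.9
turn(now,units) [ 0.     0.    -0.018] shift in target frame (units) [2.718 1.302 0.083]
```

Request:
{"api": "apply_moves", "payload": {
  "targets": [
    [0.9, 0, 0.03, 0, 0, 0],
    [0.9, 0, 0.03, 0, 0, 0],
    [0.88, 0, 0.02, 0, 0, 0],
    [0, 0.9, 0, 0, 0, 0],
    [0, 0.9, 0, 0, 0, 0],
    [0, 0.9, 0, 0, 0, 0],
    [0, 0.5, 0, 0, 0, 0],
    [0, 0.35, 0, 0, 0, 0],
    [0, 0, 0, 0, 0, 0],
    [0, 0, 0, 0, 0, 0]
  ]
}}

```text
clock: 10.88
eef_pos: [642.8, 164.8, 42.5]
tool_rot: [-1.57, -0.002, 0.022]
force: [-0.8, -0.2, 0.5]
width: 85.5
```

Request:
{"api": "apply_moves", "payload": {
  "targets": [
    [0, 0, 0, 0, 0, 0],
    [0, 0, 0, 0, 0, 0],
    [0, 0, 0, 0, 0, 0],
    [0, 0, 0, 0, 0, 0],
    [0, 0, 0, 0, 0, 0]
  ],
  "jaw": -1
}}

```text
clock: 11.5
eef_pos: [642.6, 164.6, 42.8]
tool_rot: [-1.57, -0.002, 0.022]
force: [-0.8, -1.0, 5.4]
width: 56.2
```

Request:
{"api": "apply_moves", "payload": {
  "targets": [
    [0, -0.5, 0, 0, 0, 0],
    [0, -1, 0, 0, 0, 0],
    [0, -1, 0, 0, 0, 0],
    [0.1, 0, -0.8, 0, 0, 0],
    [0.1, 0, -0.8, 0, 0, 0],
    [0.1, 0, -0.8, 0, 0, 0],
    [0.1, 0, -0.8, 0, 0, 0],
    [0.1, 0, -0.8, 0, 0, 0],
    [0.1, 0, -0.8, 0, 0, 0],
    [0.2, 0, -0.85, 0, 0, 0],
    [0, 0, 0, 0, 0, 0]
  ]
}}

```text
clock: 12.88
eef_pos: [679.2, -66.0, 142.4]
tool_rot: [-1.574, -0.001, 0.016]
force: [0.8, 0.3, -1.2]
width: 56.2
```

Request:
{"api": "apply_moves", "payload": {
  "targets": [
    [0, 0.9, 0, 0, 0, 0],
    [0, 0.9, 0, 0, 0, 0],
    [0, 0.9, 0, 0, 0, 0],
    [0, 0.4, 0, 0, 0, 0],
    [0, 0.2, 0, 0, 0, 0],
    [0, 0.1, 0, 0, 0, 0],
    [0, 0, 0, 0, 0, 0]
  ]
}}

```text
clock: 13.75
eef_pos: [679.6, -60.6, 6.2]
tool_rot: [-1.571, -0.001, 0.022]
force: [1.2, 0.4, -1.2]
width: 55.8
```

Request:
{"api": "apply_moves", "payload": {
  "targets": [
    [0, 0.03, 0, 0, 0, 0],
    [0, 0, 0, 0, 0, 0]
  ]
}}

```text
clock: 14.0
eef_pos: [679.6, -60.7, 4.9]
tool_rot: [-1.571, -0.002, 0.022]
force: [-0.5, -0.1, 0.5]
width: 56.2
```

Request:
{"api": "apply_moves", "payload": {
  "targets": [
    [0, 0, 0, 0, 0, 0],
    [0, 0, 0, 0, 0, 0],
    [0, 0, 0, 0, 0, 0],
    [0, 0, 0, 0, 0, 0],
    [0, -0.5, 0, 0, 0, 0],
    [0, -1, 0, 0, 0, 0],
    [0, -1, 0, 0, 0, 0],
    [0, -1, 0, 0, 0, 0],
    [0, -1, 0, 0, 0, 0],
    [0, 0, 0, 0, 0, 0],
    [0, 0, 0, 0, 0, 0]
  ],
  "jaw": 1
}}

```text
clock: 15.38
eef_pos: [678.6, -60.7, 184.7]
tool_rot: [-1.571, -0.0, 0.022]
force: [-0.5, 0.6, -0.3]
width: 85.1
```

```bash
python3 -c "
from h import *
c,im=snap('w3');plan([611.2,-125.9,160],0)
c2,t=snap('t3','top')
for n,p in dict(weight=[679.6,-60.6,26],d1=[611.2,-125.9,16],d2=[595,-293,16],d3=[484.6,-104,16]).items(): print(n,proj(c,p),proj(c2,p))
cv2.imwrite('pics/j3.png',np.vstack([im,])) 
v=t.min(2)>125; v[:65]=0
for ce,s in blobs(v): print(ce,s,ray(c2,ce,8)[:2])
"
```

```text
clk 15.43 at [678.141 -60.646 183.725] rot [-89.995   0.079   1.285] F [-0.473  0.41   0.068] w 85.2
turn(now,units) [-0.001  0.161 -0.01 ] shift in target frame (units) [-1.674  0.593 -1.631]
weight [252.511 181.699] [243.209 158.895]
d1 [188.379 110.993] [267.724 185.4  ]
d2 [15.877 89.608] [331.296 192.158]
d3 [207.725 -39.696] [258.847 233.429]
[225.466 128.088] [ 196   71   62  119 5684] [767.094 -10.673]
[303.59  126.948] [ 271  109   66   37 1955] [ 772.085 -220.826]
[ 13.017 135.945] [  1 123  26  27 545] [740.271 563.692]
[ 75.481 163.404] [ 65 147  22  34 713] [666.572 389.695]
[185.299 257.659] [  103   153   143   231 17241] [419.609  87.311]
[267.707 185.852] [256 175  24  23 447] [ 611.146 -125.922]
[330.987 192.57 ] [319 181  25  24 458] [ 594.949 -293.277]
[259.909 233.73 ] [250 222  22  24 418] [ 484.211 -106.712]
[152.073 317.472] [147 271  13 102 695] [265.801 168.428]
[161.878 317.893] [156 271  13 102 703] [265.088 143.086]
```

View pics/w3.png

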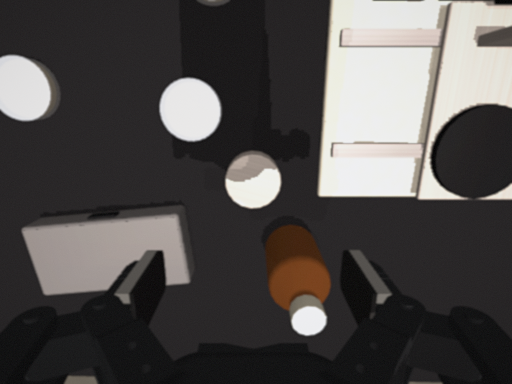

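```bash
cat >> h.py <<'E'
def dishes(c,im,z=16,lo=120,amin=700):
    m=(im.min(2)>lo).astype(np.uint8);out=[]
    for cn in cv2.findContours(m,0,2)[0]:
        if cv2.contourArea(cn)<amin or len(cn)<8: continue
        e=cv2.fitEllipse(cn)
        if cv2.contourArea(cn)/(np.pi/4*e[1][0]*e[1][1])>.93 and min(e[1])/max(e[1])>.7: print(np.round(e[0]),np.round(e[1]),"->",ray(c,e[0],z)[:2])
E
python3 -c "
from h import *
dishes(calibration('wrist'),cv2.imread('pics/w3.png'),14)"
```

```text
[308. 320.] [29. 35.] -> [856.326  12.921]
[253. 181.] [53. 54.] -> [680.664 -60.232]
[190. 109.] [60. 64.] -> [ 608.297 -124.502]
[408.  96.] [177. 208.] -> [591.199  90.278]
```

Request:
{"api": "apply_moves", "payload": {
  "targets": [
    [-0.9, 0.3, -0.8, 0, 0, 0],
    [-0.85, 0.5, -0.76, 0, 0, 0],
    [0, 0.9, 0, 0, 0, 0],
    [0, 0.9, 0, 0, 0, 0],
    [0, 0.9, 0, 0, 0, 0],
    [0, 0.6, 0, 0, 0, 0],
    [0, 0.35, 0, 0, 0, 0],
    [0, 0, 0, 0, 0, 0],
    [0, 0, 0, 0, 0, 0]
  ]
}}

```text
clock: 16.6
eef_pos: [611.0, -124.7, 6.8]
tool_rot: [-1.571, -0.001, 0.022]
force: [-0.1, -0.2, 0.9]
width: 85.6
```

Request:
{"api": "apply_moves", "payload": {
  "targets": [
    [0, 0, 0, 0, 0, 0],
    [0, 0, 0, 0, 0, 0],
    [0, 0, 0, 0, 0, 0],
    [0, 0, 0, 0, 0, 0],
    [0, 0, 0, 0, 0, 0]
  ],
  "jaw": -1
}}

```text
clock: 17.23
eef_pos: [611.0, -124.7, 8.0]
tool_rot: [-1.571, -0.002, 0.022]
force: [-1.4, 0.3, 7.9]
width: 56.4
```

Request:
{"api": "apply_moves", "payload": {
  "targets": [
    [0, -0.4, 0, 0, 0, 0],
    [0, -0.8, 0, 0, 0, 0],
    [0, -0.9, 0, 0, 0, 0],
    [0, 0, 0, 0, 0, 0]
  ]
}}

```text
clock: 17.73
eef_pos: [613.0, -125.1, 94.2]
tool_rot: [-1.572, -0.007, 0.022]
force: [-0.4, 0.4, -0.1]
width: 56.0
```

```bash
python3 -c "
from h import *
plan([642.5,164.5,100]);c,im=snap('w4')"
```

```text
clk 17.73 at [ 612.992 -125.093   94.156] rot [-90.077  -0.412   1.276] F [-0.415  0.444 -0.118] w 56.0
turn(now,units) [0. 0. 0.] shift in target frame (units) [ 0.9   -0.149  7.221]
```

View pics/w4.png

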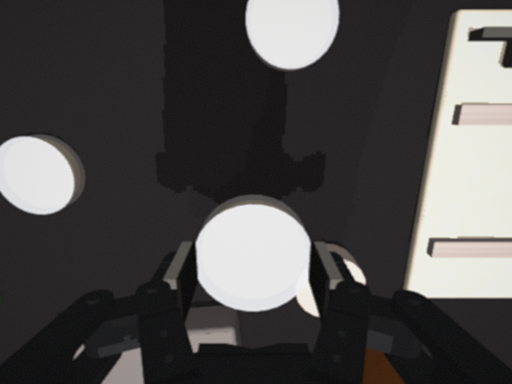

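```bash
python3 -c "
from h import *
c=calibration('wrist');im=cv2.imread('pics/w4.png');s=read_state()
m=np.zeros((384,512),np.uint8);m[185:315,195:312]=im[185:315,195:312].min(2)>150
p=np.argwhere(m)[:,::-1].astype(np.int32);h=cv2.convexHull(p);e=cv2.fitEllipse(h);print(e,cv2.boundingRect(h))
print(ray(c,e[0],102)-s['eef_pos'], ray(c,(252.5,195),102)-s['eef_pos'],ray(c,(252.5,311),102)-s['eef_pos'],proj(c,s['eef_pos']+[0,0,8]))
"
```

```text
((258.98614501953125, 262.5152893066406), (110.22142791748047, 134.3241424560547), 120.94837188720703) (196, 204, 116, 110)
[-1.229  3.241  9.674] [-36.001  -0.748   9.674] [27.307  0.686  9.674] [252.368 262.864]
```

Request:
{"api": "apply_moves", "payload": {
  "targets": [
    [0.1, -0.7, 0.4, 0, 0, 0],
    [0.1, -0.7, 0.7, 0, 0, 0],
    [0.1, 0, 0.8, 0, 0, 0],
    [0.1, 0, 0.8, 0, 0, 0],
    [0.1, 0, 0.8, 0, 0, 0],
    [0.1, 0, 0.8, 0, 0, 0],
    [0.1, 0, 0.8, 0, 0, 0],
    [0, 0, 0, 0, 0, 0],
    [0, 0, 0, 0, 0, 0]
  ]
}}

```text
clock: 18.9
eef_pos: [633.1, 78.9, 145.3]
tool_rot: [-1.572, 0.002, 0.022]
force: [-0.2, 0.2, -0.4]
width: 55.9
```

```bash
cat >> h.py <<'E'
def plate(c,im,guess,R=46,z=38):
    # hull of the dark disc found along rays from the guessed centre, then ellipse
    g=im.max(2);u0=proj(c,[*guess,z]);pts=[]
    for a in np.arange(0,2*np.pi,np.pi/36):
        uv=[proj(c,[guess[0]+r*np.cos(a),guess[1]+r*np.sin(a),z]) for r in np.arange(34,58,.5)]
        v=np.array([g[int(round(q[1])),int(round(q[0]))] if 0<=q[0]<511 and 0<=q[1]<383 else 0 for q in uv],float)
        k=np.argmax(np.diff(v))
        if np.diff(v)[k]>25: pts.append(uv[k])
    pts=np.array(pts,np.float32);W=np.array([ray(c,p,z)[:2] for p in pts])
    for _ in range(3):
        A=np.c_[2*W,np.ones(len(W))];x=np.linalg.lstsq(A,(W**2).sum(1),rcond=None)[0];r=np.sqrt(x[2]+x[0]**2+x[1]**2)
        k=abs(np.hypot(*(W-x[:2]).T)-r)<2;W=W[k] if k.sum()>8 else W
    print("plate",x[:2],"r",r,"n",len(W));return x[:2]
E
python3 -c "
from h import *
plan([644,164.5,100],1.3);c,im=snap('w5');plate(c,im,[642.5,164.5])"
```

```text
clk 18.9 at [633.09   78.906 145.329] rot [-90.072   0.097   1.266] F [-0.168  0.176 -0.36 ] w 55.9
turn(now,units) [ 0.009 -0.004 -0.012] shift in target frame (units) [0.321 1.133 2.133]
plate [642.719 159.953] r 45.89535775398936 n 54
```

```bash
python3 -c "
from h import *
def T(p,r):
    M=np.eye(4);M[:3,:3]=Ro.from_euler('xyz',r,degrees=True).as_matrix();M[:3,3]=p;return M
s=read_state();c=calibration('wrist');X=np.linalg.inv(T(s['eef_pos'],np.degrees(s['tool_rot'])))@np.array(c['world_from_camera'])
for n,p,r,g in [('w1',[531.317,102.016,183.177],[-90.056,.053,-88.604],[643.6,101]),('w2',[536.696,159.31,185.968],[-89.68,.1,-88.718],[642.5,162]),('w3',[678.3,-60.65,184.2],[-89.995,.079,1.285],[642.5,161])]:
    c['world_from_camera']=T(p,r)@X;plate(c,cv2.imread(f'pics/{n}.png'),g)
"
```

```text
plate [643.87  102.526] r 45.68308763912122 n 63
plate [642.63  163.329] r 45.43637461601903 n 63
plate [642.052 156.024] r 45.368320815634796 n 40
```

Request:
{"api": "apply_moves", "payload": {
  "targets": [
    [0.16, 0, 0.8, 0, 0, 0],
    [0.16, 0, 0.8, 0, 0, 0],
    [0, 0, 0.48, 0, 0, 0],
    [0, 0, 0, 0, 0, 0],
    [0, 0, 0, 0, 0, 0]
  ]
}}

```text
clock: 19.58
eef_pos: [644.6, 160.9, 146.0]
tool_rot: [-1.573, 0.0, 0.02]
force: [-0.2, 0.4, -0.5]
width: 56.3
```

```bash
python3 -c "
from h import *
plan([644.2,162.3,45],1.3);c,im=snap('w6');plate(c,im,[642.5,162])"
```

```text
clk 19.57 at [644.632 160.937 145.984] rot [-90.113   0.027   1.168] F [-0.21   0.4   -0.472] w 56.3
turn(now,units) [ 0.014 -0.017 -0.003] shift in target frame (units) [-0.01   2.525  0.034]
plate [642.495 161.939] r 44.75113601418586 n 45
```

View pics/w6.png

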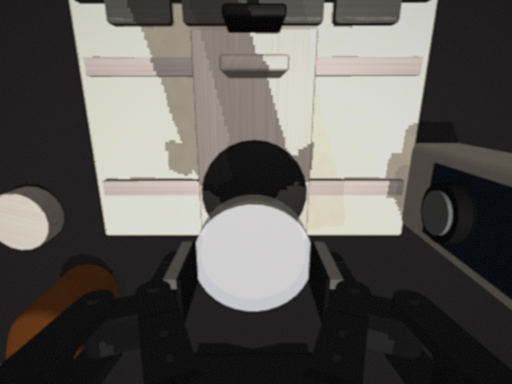

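Request:
{"api": "apply_moves", "payload": {
  "targets": [
    [0, 0.8, 0.03, 0, 0, 0],
    [0, 0.8, 0, 0, 0, 0],
    [0, 0.5, 0, 0, 0, 0],
    [0, 0.25, 0, 0, 0, 0],
    [0, 0.1, 0, 0, 0, 0],
    [0, 0, 0, 0, 0, 0],
    [0, 0, 0, 0, 0, 0]
  ]
}}

```text
clock: 20.5
eef_pos: [645.3, 164.9, 49.0]
tool_rot: [-1.57, -0.002, 0.022]
force: [1.1, -0.3, 0.2]
width: 56.2
```

Request:
{"api": "apply_moves", "payload": {
  "targets": [
    [-0.02, 0, -0.065, 0, 0, 0],
    [0, 0.05, 0, 0, 0, 0],
    [0, 0.02, 0, 0, 0, 0],
    [0, 0, 0, 0, 0, 0]
  ]
}}

```text
clock: 21.0
eef_pos: [644.0, 161.7, 46.0]
tool_rot: [-1.571, -0.0, 0.022]
force: [-1.0, -1.7, 4.7]
width: 56.5
```

Request:
{"api": "apply_moves", "payload": {
  "targets": [
    [0, 0, 0, 0, 0, 0],
    [0, 0, 0, 0, 0, 0],
    [0, 0, 0, 0, 0, 0],
    [0, 0, 0, 0, 0, 0],
    [0, -0.4, 0, 0, 0, 0],
    [0, -0.8, 0, 0, 0, 0],
    [0, -0.8, 0, 0, 0, 0],
    [0, -0.8, 0, 0, 0, 0],
    [0, -0.4, 0, 0, 0, 0],
    [0, 0, 0, 0, 0, 0],
    [0, 0, 0, 0, 0, 0]
  ],
  "jaw": 1
}}

```text
clock: 22.38
eef_pos: [643.0, 161.8, 172.1]
tool_rot: [-1.571, 0.002, 0.022]
force: [1.0, -0.4, 0.0]
width: 85.2
```

```bash
cat >> h.py <<'E'
def onplate(c,im,z,R=30,guess=(642.5,162)):
    g=im.min(2).astype(float);W=[]
    for a in np.arange(0,2*np.pi,np.pi/36):
        uv=[proj(c,[guess[0]+r*np.cos(a),guess[1]+r*np.sin(a),z]) for r in np.arange(R-8,R+8,.5)]
        v=np.array([g[int(round(q[1])),int(round(q[0]))] for q in uv]);d=v[2:]-v[:-2];k=np.argmin(d)
        if d[k]<-25: W.append(ray(c,uv[k+1],z)[:2])
    W=np.array(W)
    for _ in range(3):
        A=np.c_[2*W,np.ones(len(W))];x=np.linalg.lstsq(A,(W**2).sum(1),rcond=None)[0];r=np.sqrt(x[2]+x[0]**2+x[1]**2)
        k=abs(np.hypot(*(W-x[:2]).T)-r)<2;W=W[k] if k.sum()>8 else W
    print("disc z",z,x[:2],"r",r,"n",len(W))
E
python3 -c "
from h import *
plan([484.6,-105,100],1.3);c,im=snap('w7');p=plate(c,im,[642.5,162]);onplate(c,im,54,guess=p)
c,t=snap('t7','top')
v=t.min(2)>125; v[:65]=0
for ce,s in blobs(v): 
  if 300<s[4]<700: print(ce,s[4],ray(c,ce,8)[:2])
"
```

```text
clk 22.38 at [643.031 161.753 172.095] rot [-90.034   0.126   1.285] F [ 0.991 -0.408  0.048] w 85.2
turn(now,units) [ 0.004 -0.002 -0.016] shift in target frame (units) [-4.111  1.802 -6.577]
plate [642.716 161.715] r 44.77011765901015 n 65
disc z 54 [643.058 161.897] r 30.117303754890216 n 72
[ 13.013 135.895] 550 [740.411 563.712]
[243.722 158.897] 418 [683.201 -61.174]
[156.408 171.161] 417 [647.673 171.445]
[330.987 192.57 ] 458 [ 594.949 -293.277]
[258.843 233.534] 466 [ 484.69  -103.913]
[ 30.592 335.159] 628 [217.036 479.962]
[ 20.743 338.064] 549 [209.411 504.926]
```

Request:
{"api": "apply_moves", "payload": {
  "targets": [
    [-0.52, 0, -0.82, 0, 0, 0],
    [-0.52, 0, -0.82, 0, 0, 0],
    [-0.52, 0, -0.82, 0, 0, 0],
    [-0.52, 0, -0.82, 0, 0, 0],
    [-0.52, 0, -0.82, 0, 0, 0],
    [-0.52, 0, -0.82, 0, 0, 0],
    [-0.52, 0, -0.82, 0, 0, 0],
    [-0.51, 0, -0.79, 0, 0, 0],
    [0, 0.8, 0, 0, 0, 0],
    [0, 0.8, 0, 0, 0, 0],
    [0, 0, 0, 0, 0, 0],
    [0, 0, 0, 0, 0, 0]
  ]
}}

```text
clock: 23.98
eef_pos: [484.1, -102.8, 109.6]
tool_rot: [-1.571, -0.0, 0.023]
force: [-0.0, 0.2, 0.6]
width: 85.3
```

```bash
python3 -c "
from h import *
plan([483.2,-103,6],1.3);c,im=snap('w8');onplate(c,im,16,guess=[483.2,-103])
print(read_state()['qpos'])"
```

```text
clk 23.98 at [ 484.129 -102.768  109.625] rot [-89.996  -0.007   1.29 ] F [-0.017  0.211  0.572] w 85.3
turn(now,units) [-0.    -0.001  0.001] shift in target frame (units) [-0.023  2.591 -0.005]
disc z 16 [ 484.125 -102.511] r 30.07532040406332 n 72
[ 0.2    0.6   -0.069  2.054  0.083  0.489  1.663]
```

Request:
{"api": "apply_moves", "payload": {
  "targets": [
    [0, 0.9, 0, 0, 0, 0],
    [0, 0.9, 0, 0, 0, 0],
    [0, 0.5, 0, 0, 0, 0],
    [0, 0.28, 0, 0, 0, 0],
    [0, 0, 0, 0, 0, 0],
    [0, 0, 0, 0, 0, 0]
  ]
}}

```text
clock: 24.78
eef_pos: [484.6, -102.9, 7.1]
tool_rot: [-1.571, -0.002, 0.022]
force: [-0.2, -0.2, 1.1]
width: 86.0
```

Request:
{"api": "apply_moves", "payload": {
  "targets": [
    [0, 0, 0, 0, 0, 0],
    [0, 0, 0, 0, 0, 0],
    [0, 0, 0, 0, 0, 0],
    [0, 0, 0, 0, 0, 0],
    [0, 0, 0, 0, 0, 0]
  ],
  "jaw": -1
}}

```text
clock: 25.4
eef_pos: [484.3, -103.0, 7.6]
tool_rot: [-1.571, -0.002, 0.022]
force: [-1.1, 0.4, 13.1]
width: 56.3
```

Request:
{"api": "apply_moves", "payload": {
  "targets": [
    [0, -0.4, 0, 0, 0, 0],
    [0, -0.9, 0, 0, 0, 0],
    [0, -0.9, 0, 0, 0, 0],
    [0.51, -0.9, 0.81, 0, 0, 0],
    [0.51, 0, 0.82, 0, 0, 0],
    [0.52, 0, 0.82, 0, 0, 0],
    [0.52, 0, 0.82, 0, 0, 0],
    [0.52, 0, 0.82, 0, 0, 0],
    [0.52, 0, 0.82, 0, 0, 0],
    [0.52, 0, 0.82, 0, 0, 0],
    [0.5, 0, 0.8, 0, 0, 0],
    [0, 0, 0, 0, 0, 0]
  ]
}}

```text
clock: 26.9
eef_pos: [643.2, 166.5, 130.7]
tool_rot: [-1.568, -0.001, 0.027]
force: [-0.6, -0.0, -1.2]
width: 56.5
```

```bash
python3 -c "
from h import *
plan([643,162,62],1.3);c,im=snap('w9');z=read_state()['eef_pos'][2]+8.5;print(read_state()['eef_pos']);onplate(c,im,z,guess=[643,162])"
```

```text
clk 26.9 at [643.229 166.5   130.74 ] rot [-89.819  -0.085   1.552] F [-0.611 -0.007 -1.219] w 56.5
turn(now,units) [-0.023  0.031  0.011] shift in target frame (units) [-0.008  1.718 -0.112]
[642.471 163.558 130.489]
disc z 138.9888707367353 [642.79  166.744] r 29.558908269012488 n 68
```

Request:
{"api": "apply_moves", "payload": {
  "targets": [
    [0, 0, 0, 0, 0, 0],
    [0, 0.8, 0, 0, 0, 0],
    [0, 0.5, 0, 0, 0, 0],
    [0, 0.3, 0, 0, 0, 0],
    [0, 0, 0, 0, 0, 0],
    [0, 0, 0, 0, 0, 0]
  ]
}}

```text
clock: 27.7
eef_pos: [643.4, 162.1, 66.8]
tool_rot: [-1.57, -0.001, 0.022]
force: [0.3, -0.0, -0.0]
width: 56.4
```

Request:
{"api": "apply_moves", "payload": {
  "targets": [
    [0, 0.1, 0, 0, 0, 0],
    [0, 0.03, 0, 0, 0, 0],
    [0, 0, 0, 0, 0, 0]
  ]
}}

```text
clock: 28.08
eef_pos: [643.1, 162.1, 61.8]
tool_rot: [-1.571, -0.001, 0.022]
force: [-0.3, 0.2, 5.1]
width: 56.3
```

Request:
{"api": "apply_moves", "payload": {
  "targets": [
    [0, 0, 0, 0, 0, 0],
    [0, 0, 0, 0, 0, 0],
    [0, 0, 0, 0, 0, 0],
    [0, 0, 0, 0, 0, 0],
    [0, -0.4, 0, 0, 0, 0],
    [0, -0.8, 0, 0, 0, 0],
    [0, -0.8, 0, 0, 0, 0],
    [0, -0.7, 0, 0, 0, 0],
    [0, 0, 0, 0, 0, 0],
    [0, 0, 0, 0, 0, 0]
  ],
  "jaw": 1
}}

```text
clock: 29.32
eef_pos: [642.3, 161.9, 168.9]
tool_rot: [-1.571, 0.0, 0.022]
force: [0.2, -0.9, 0.2]
width: 85.6
```

```bash
python3 -c "
from h import *
plan([594,-292,150],1.3);c,im=snap('w10');p=plate(c,im,[642.5,162]);onplate(c,im,70,guess=p)
c,t=snap('t10','top')
v=t.min(2)>125; v[:65]=0
for ce,s in blobs(v): 
  if 300<s[4]<700: print(ce,s[4],ray(c,ce,8)[:2])
"
```

```text
clk 29.32 at [642.305 161.87  168.861] rot [-90.005   0.027   1.285] F [ 0.241 -0.854  0.222] w 85.6
turn(now,units) [ 0.001 -0.002 -0.003] shift in target frame (units) [ -1.465   0.472 -11.316]
plate [642.822 161.761] r 44.88779195290426 n 66
disc z 70 [641.804 162.207] r 30.66632469179382 n 71
[ 12.969 135.958] 551 [740.233 563.818]
[243.73  158.924] 419 [683.129 -61.196]
[330.987 192.57 ] 458 [ 594.949 -293.277]
[ 26.52 335.01] 621 [217.261 490.521]
[ 16.667 337.831] 534 [209.842 515.51 ]
```

Request:
{"api": "apply_moves", "payload": {
  "targets": [
    [-0.11, 0, -0.85, 0, 0, 0],
    [-0.11, 0, -0.85, 0, 0, 0],
    [-0.11, 0, -0.85, 0, 0, 0],
    [-0.11, 0, -0.85, 0, 0, 0],
    [-0.11, 0, -0.85, 0, 0, 0],
    [-0.11, 0, -0.85, 0, 0, 0],
    [-0.11, 0, -0.85, 0, 0, 0],
    [-0.11, 0, -0.85, 0, 0, 0],
    [-0.11, 0, -0.85, 0, 0, 0],
    [-0.11, 0, -0.85, 0, 0, 0],
    [-0.11, 0, -0.85, 0, 0, 0],
    [-0.11, 0, -0.85, 0, 0, 0]
  ]
}}

```text
clock: 30.92
eef_pos: [598.2, -247.9, 167.6]
tool_rot: [-1.57, 0.002, 0.022]
force: [-0.0, 0.3, 0.1]
width: 85.4
```

Request:
{"api": "apply_moves", "payload": {
  "targets": [
    [-0.07, 0.5, -0.6, 0, 0, 0],
    [-0.07, 0.5, -0.52, 0, 0, 0],
    [0, 0.5, 0, 0, 0, 0],
    [0, 0, 0, 0, 0, 0],
    [0, 0, 0, 0, 0, 0]
  ]
}}

```text
clock: 31.55
eef_pos: [595.3, -290.2, 108.9]
tool_rot: [-1.57, -0.0, 0.025]
force: [-0.3, 0.4, -0.0]
width: 85.6
```

```bash
python3 -c "
from h import *
plan([594,-292,7],1.3);c,im=snap('w11');onplate(c,im,16,guess=[593.5,-291.5])
print(read_state()['qpos'])"
```

```text
clk 31.55 at [ 595.337 -290.16   108.901] rot [-89.939  -0.028   1.413] F [-0.263  0.399 -0.01 ] w 85.6
turn(now,units) [-0.008  0.014  0.004] shift in target frame (units) [-0.034  2.548 -0.045]
disc z 16 [ 593.466 -290.839] r 30.52682105495609 n 72
[ 0.453  0.783 -0.072  1.582  0.071  0.777  1.947]
```

Request:
{"api": "apply_moves", "payload": {
  "targets": [
    [-0.03, 0.9, 0, 0, 0, 0],
    [0, 0.9, 0, 0, 0, 0],
    [0, 0.45, 0, 0, 0, 0],
    [0, 0.28, 0, 0, 0, 0],
    [0, 0, 0, 0, 0, 0],
    [0, 0, 0, 0, 0, 0]
  ]
}}

```text
clock: 32.35
eef_pos: [594.2, -292.4, 8.9]
tool_rot: [-1.572, -0.002, 0.022]
force: [0.2, -0.9, -0.2]
width: 85.5
```

Request:
{"api": "apply_moves", "payload": {
  "targets": [
    [0, 0, 0, 0, 0, 0],
    [0, 0, 0, 0, 0, 0],
    [0, 0, 0, 0, 0, 0],
    [0, 0, 0, 0, 0, 0],
    [0, 0, 0, 0, 0, 0]
  ],
  "jaw": -1
}}

```text
clock: 32.98
eef_pos: [593.9, -292.3, 9.6]
tool_rot: [-1.571, -0.001, 0.022]
force: [-2.1, 1.0, 9.3]
width: 55.5
```

Request:
{"api": "apply_moves", "payload": {
  "targets": [
    [0, -0.4, 0, 0, 0, 0],
    [0, -0.9, 0, 0, 0, 0],
    [0, -0.9, 0, 0, 0, 0],
    [0.1, -0.9, 0.8, 0, 0, 0],
    [0.11, -0.4, 0.85, 0, 0, 0],
    [0.11, 0, 0.85, 0, 0, 0],
    [0.11, 0, 0.85, 0, 0, 0],
    [0.11, 0, 0.85, 0, 0, 0],
    [0.11, 0, 0.85, 0, 0, 0],
    [0.11, 0, 0.85, 0, 0, 0],
    [0.11, 0, 0.85, 0, 0, 0],
    [0.11, 0, 0.85, 0, 0, 0]
  ]
}}

```text
clock: 34.48
eef_pos: [625.9, 13.8, 148.7]
tool_rot: [-1.571, -0.001, 0.022]
force: [0.4, -0.8, -0.4]
width: 55.5
```

Request:
{"api": "apply_moves", "payload": {
  "targets": [
    [0.11, 0, 0.85, 0, 0, 0],
    [0.11, 0, 0.85, 0, 0, 0],
    [0.11, 0, 0.85, 0, 0, 0],
    [0.11, 0, 0.85, 0, 0, 0],
    [0.17, 0, 0.48, 0, 0, 0],
    [0, 0, 0, 0, 0, 0],
    [0, 0, 0, 0, 0, 0],
    [0, 0, 0, 0, 0, 0]
  ]
}}

```text
clock: 35.48
eef_pos: [646.7, 166.1, 147.7]
tool_rot: [-1.572, 0.0, 0.02]
force: [-0.6, 0.2, -0.7]
width: 55.5
```

```bash
python3 -c "
from h import *
plan([643,162,84],1.3);c,im=snap('w12');z=read_state()['eef_pos'][2]+6.4;print(read_state()['eef_pos']);onplate(c,im,z,guess=[643,162])"
```

```text
clk 35.48 at [646.659 166.11  147.685] rot [-90.075   0.021   1.134] F [-0.56   0.176 -0.662] w 55.5
turn(now,units) [ 0.009 -0.021 -0.003] shift in target frame (units) [-0.094  1.592 -0.101]
[646.656 166.504 147.743]
disc z 154.1425793569019 [646.263 166.217] r 29.524437359116448 n 69
```

Request:
{"api": "apply_moves", "payload": {
  "targets": [
    [-0.085, 0, -0.1, 0, 0, 0],
    [0, 0.8, 0, 0, 0, 0],
    [0, 0.5, 0, 0, 0, 0],
    [0, 0.25, 0, 0, 0, 0],
    [0, 0, 0, 0, 0, 0],
    [0, 0, 0, 0, 0, 0]
  ]
}}

```text
clock: 36.28
eef_pos: [644.0, 164.6, 86.5]
tool_rot: [-1.57, -0.001, 0.022]
force: [-0.6, -0.0, 0.1]
width: 55.5
```

Request:
{"api": "apply_moves", "payload": {
  "targets": [
    [-0.02, 0.1, -0.06, 0, 0, 0],
    [0, 0.05, 0, 0, 0, 0],
    [0, 0.02, 0, 0, 0, 0],
    [0, 0, 0, 0, 0, 0]
  ]
}}

```text
clock: 36.78
eef_pos: [643.1, 162.1, 79.4]
tool_rot: [-1.571, -0.001, 0.022]
force: [0.4, 0.2, 3.8]
width: 55.8
```

Contact; release, rise and check stack and weight.

Request:
{"api": "apply_moves", "payload": {
  "targets": [
    [0, 0, 0, 0, 0, 0],
    [0, 0, 0, 0, 0, 0],
    [0, 0, 0, 0, 0, 0],
    [0, 0, 0, 0, 0, 0],
    [0, -0.4, 0, 0, 0, 0],
    [0, -0.8, 0, 0, 0, 0],
    [0, -0.8, 0, 0, 0, 0],
    [0, -0.6, 0, 0, 0, 0],
    [0, 0, 0, 0, 0, 0],
    [0, 0, 0, 0, 0, 0]
  ],
  "jaw": 1
}}

```text
clock: 38.02
eef_pos: [642.1, 161.9, 182.7]
tool_rot: [-1.571, 0.001, 0.022]
force: [0.1, 0.2, 0.3]
width: 85.2
```

```bash
python3 -c "
from h import *
plan([679,-60.6,170],1.3);c,im=snap('w13');p=plate(c,im,[642.5,162]);onplate(c,im,86,guess=p)
c,t=snap('t13','top')
v=t.min(2)>125; v[:65]=0
for ce,s in blobs(v): 
  if 300<s[4]<700: print(ce,s[4],ray(c,ce,8)[:2])
"
```

```text
clk 38.02 at [642.092 161.865 182.745] rot [-90.008   0.034   1.283] F [0.071 0.187 0.312] w 85.2
turn(now,units) [ 0.001 -0.002 -0.004] shift in target frame (units) [ 0.796  0.319 -5.581]
plate [643.239 161.859] r 44.75570515155477 n 42
disc z 86 [640.834 161.713] r 30.192145984773713 n 44
[ 12.987 135.934] 549 [740.3   563.774]
[243.722 158.897] 418 [683.201 -61.174]
[ 98.99  321.865] 674 [252.858 305.082]
[ 21.688 343.437] 622 [196.036 501.532]
[ 11.833 346.62 ] 534 [187.742 526.406]
```

View pics/w13.png

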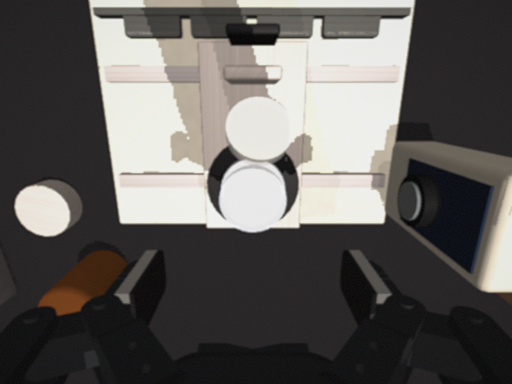

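```bash
python3 -c "
from h import *
c=calibration('wrist');im=cv2.imread('pics/w13.png')
for z in(43,46,54): print(z,ray(c,(258,128),z))
for z in (54,70,86): onplate(c,im,z,guess=ray(c,(253,195),z)[:2])
for z in (40,43,46,54): onplate(c,im,z,guess=ray(c,(258,128),z)[:2])
a=cv2.resize(im[80:240,180:320],(525,600),interpolation=cv2.INTER_CUBIC)
t=cv2.imread('pics/t13.png');b=cv2.resize(t[130:230,110:156],(275,600),interpolation=cv2.INTER_CUBIC)
cv2.imwrite('pics/j13.png',np.hstack([a,b]))
"
```

```text
43 [586.688 165.516  43.   ]
46 [586.467 165.459  46.   ]
54 [585.878 165.309  54.   ]
disc z 54 [649.154 161.797] r 33.99120588615908 n 45
disc z 70 [644.653 161.426] r 32.212294397937924 n 47
disc z 86 [639.77 161.62] r 30.201634339513923 n 48
disc z 40 [587.511 166.099] r 29.53441158109571 n 49
disc z 43 [586.936 166.207] r 29.406716752879856 n 50
disc z 46 [586.863 166.449] r 29.05053641176707 n 53
disc z 54 [584.43  167.361] r 29.729470220375944 n 44
```

View pics/j13.png

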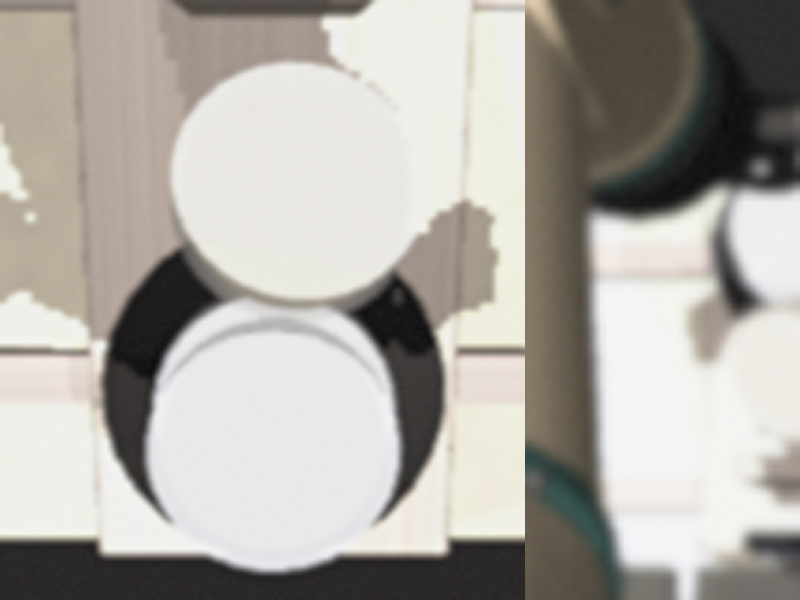

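```bash
python3 -c "
from h import *
c=calibration('wrist')
print('top',ray(c,(252.7,198.9),70),ray(c,(252.7,80+320*.2667),70),ray(c,(252.7,80+572*.2667),70))
print('low back edge',ray(c,(252.7,80+297*.2667),54))
# outer dish: top face left/right/top/bottom
f=lambda u,v:(180+u*140/525,80+v*160/600)
for uv in [(171,180),(413,180),(292,62),(292,295)]: print('outer',ray(c,f(*uv),43),ray(c,f(*uv),54))
"
```

```text
top [646.151 162.046  70.   ] [616.041 161.353  70.   ] [678.501 162.79   70.   ]
low back edge [613.572 161.294  54.   ]
outer [587.369 135.936  43.   ] [586.532 136.888  54.   ]
outer [586.013 194.852  43.   ] [585.229 193.495  54.   ]
outer [559.428 164.629  43.   ] [559.686 164.457  54.   ]
outer [614.885 166.185  43.   ] [612.97  165.952  54.   ]
```

Request:
{"api": "apply_moves", "payload": {
  "targets": [
    [-0.7, 0, 0.06, 0, 0, 0],
    [-0.675, 0, 0.055, 0, 0, 0],
    [0, 0.9, 0, 0, 0, 0],
    [0, 0.9, 0, 0, 0, 0],
    [0, 0.9, 0, 0, 0, 0],
    [0, 0.5, 0, 0, 0, 0],
    [0, 0, 0, 0, 0, 0],
    [0, 0, 0, 0, 0, 0]
  ]
}}

```text
clock: 39.12
eef_pos: [587.8, 165.4, 55.2]
tool_rot: [-1.571, -0.0, 0.022]
force: [-0.0, -0.2, 1.3]
width: 85.6
```

```bash
python3 -c "
from h import *
plan([587,165.3,39],1.3);c,im=snap('w14');onplate(c,im,48,guess=[587,165.3]);print(proj(c,[587,165.3,50]))
"
```

```text
clk 39.12 at [587.765 165.437  55.22 ] rot [-89.992  -0.025   1.282] F [-0.007 -0.177  1.306] w 85.6
turn(now,units) [-0.001 -0.002  0.003] shift in target frame (units) [-0.019  0.406 -0.003]
disc z 48 [591.84  166.735] r 32.99502509797276 n 43
[252.12  249.116]
```

View pics/w14.png

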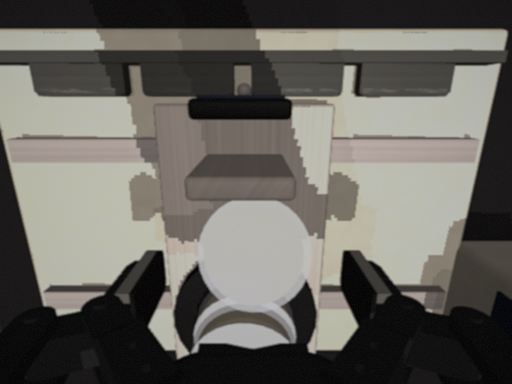

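Request:
{"api": "apply_moves", "payload": {
  "targets": [
    [0, 0.3, 0, 0, 0, 0],
    [0, 0.1, 0, 0, 0, 0],
    [0, 0, 0, 0, 0, 0],
    [0, 0, 0, 0, 0, 0]
  ]
}}

```text
clock: 39.67
eef_pos: [587.5, 165.4, 39.0]
tool_rot: [-1.571, -0.0, 0.022]
force: [0.0, 0.3, -0.8]
width: 85.4
```

Request:
{"api": "apply_moves", "payload": {
  "targets": [
    [0, 0, 0, 0, 0, 0],
    [0, 0, 0, 0, 0, 0],
    [0, 0, 0, 0, 0, 0],
    [0, 0, 0, 0, 0, 0],
    [0, 0, 0, 0, 0, 0]
  ],
  "jaw": -1
}}

```text
clock: 40.3
eef_pos: [587.5, 165.5, 39.5]
tool_rot: [-1.57, -0.0, 0.022]
force: [-0.7, 0.3, 5.9]
width: 57.7
```

Request:
{"api": "apply_moves", "payload": {
  "targets": [
    [-0.1, 0, 0, 0, 0, 0],
    [0, -0.5, 0, 0, 0, 0],
    [0, -0.9, 0, 0, 0, 0],
    [0, -0.9, 0, 0, 0, 0],
    [-0.09, 0, -0.8, 0, 0, 0],
    [-0.09, 0, -0.87, 0, 0, 0],
    [-0.09, 0, -0.87, 0, 0, 0],
    [-0.09, 0, -0.87, 0, 0, 0],
    [-0.09, 0, -0.87, 0, 0, 0],
    [-0.09, 0, -0.87, 0, 0, 0],
    [-0.09, 0, -0.87, 0, 0, 0],
    [-0.09, 0, -0.85, 0, 0, 0]
  ]
}}

```text
clock: 41.8
eef_pos: [560.4, -111.3, 131.8]
tool_rot: [-1.571, -0.0, 0.022]
force: [0.4, 0.3, -0.1]
width: 57.8
```

Request:
{"api": "apply_moves", "payload": {
  "targets": [
    [0, 0.9, 0, 0, 0, 0],
    [0, 0.9, 0, 0, 0, 0],
    [0, 0.7, 0, 0, 0, 0],
    [0, 0.4, 0, 0, 0, 0],
    [0, 0, 0, 0, 0, 0],
    [0, 0, 0, 0, 0, 0]
  ]
}}

```text
clock: 42.55
eef_pos: [561.6, -110.2, 16.0]
tool_rot: [-1.571, -0.002, 0.022]
force: [-0.4, -0.2, 0.1]
width: 57.7
```

Request:
{"api": "apply_moves", "payload": {
  "targets": [
    [0, 0.06, 0, 0, 0, 0],
    [0, 0.06, 0, 0, 0, 0],
    [0, 0.04, 0, 0, 0, 0],
    [0, 0, 0, 0, 0, 0]
  ]
}}

```text
clock: 43.05
eef_pos: [563.1, -110.3, 10.8]
tool_rot: [-1.571, -0.005, 0.022]
force: [-0.0, 0.5, 13.4]
width: 57.6
```

Request:
{"api": "apply_moves", "payload": {
  "targets": [
    [0, 0, 0, 0, 0, 0],
    [0, 0, 0, 0, 0, 0],
    [0, 0, 0, 0, 0, 0],
    [0, 0, 0, 0, 0, 0],
    [0, -0.8, 0, 0, 0, 0],
    [0, -0.8, 0, 0, 0, 0],
    [0, -0.8, 0, 0, 0, 0],
    [0, 0, 0, 0, 0, 0],
    [0, 0, 0, 0, 0, 0]
  ],
  "jaw": 1
}}

```text
clock: 44.18
eef_pos: [560.2, -110.1, 104.0]
tool_rot: [-1.571, 0.001, 0.022]
force: [-0.4, 0.7, 0.6]
width: 85.4
```

```bash
python3 -c "
from h import *
plan([560.6,-110.3,7],1.3);c,im=snap('w15');onplate(c,im,16,guess=[560.5,-110.3])
c,t=snap('t15','top')
cv2.imwrite('pics/t15c.png',cv2.resize(t[130:255,90:290],(800,500),interpolation=cv2.INTER_CUBIC))
"
```

```text
clk 44.17 at [ 560.207 -110.055  103.976] rot [-89.99    0.061   1.284] F [-0.435  0.745  0.641] w 85.4
turn(now,units) [-0.001 -0.002 -0.008] shift in target frame (units) [ 0.01   2.424 -0.006]
disc z 16 [ 569.031 -110.44 ] r 30.166265722771822 n 52
```

View pics/t15c.png

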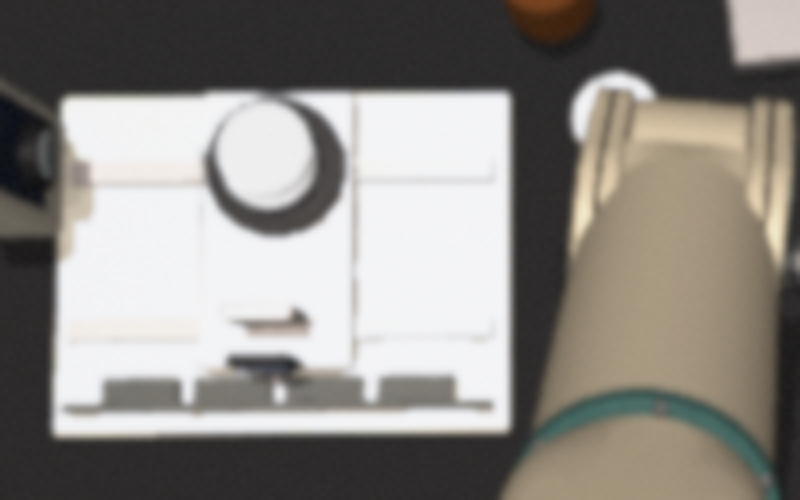

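Request:
{"api": "apply_moves", "payload": {
  "targets": [
    [0.2, 0, 0, 0, 0, 0],
    [0, 0.9, 0, 0, 0, 0],
    [0, 0.9, 0, 0, 0, 0],
    [0, 0.35, 0, 0, 0, 0],
    [0, 0.27, 0, 0, 0, 0],
    [0, 0, 0, 0, 0, 0],
    [0, 0, 0, 0, 0, 0]
  ]
}}

```text
clock: 45.15
eef_pos: [569.6, -110.1, 8.6]
tool_rot: [-1.571, -0.002, 0.022]
force: [-0.3, 0.8, -0.7]
width: 85.5
```

Request:
{"api": "apply_moves", "payload": {
  "targets": [
    [0, 0, 0, 0, 0, 0],
    [0, 0, 0, 0, 0, 0],
    [0, 0, 0, 0, 0, 0],
    [0, 0, 0, 0, 0, 0],
    [0, 0, 0, 0, 0, 0]
  ],
  "jaw": -1
}}

```text
clock: 45.78
eef_pos: [569.3, -110.0, 9.5]
tool_rot: [-1.571, -0.001, 0.022]
force: [-2.1, 1.4, 11.1]
width: 55.7
```

Request:
{"api": "apply_moves", "payload": {
  "targets": [
    [0, -0.4, 0, 0, 0, 0],
    [0, -0.9, 0, 0, 0, 0],
    [0, -0.9, 0, 0, 0, 0],
    [0, -0.9, 0, 0, 0, 0],
    [0.25, -0.4, 0.8, 0, 0, 0],
    [0.25, 0, 0.85, 0, 0, 0],
    [0.25, 0, 0.85, 0, 0, 0],
    [0.25, 0, 0.85, 0, 0, 0],
    [0.25, 0, 0.85, 0, 0, 0],
    [0.25, 0, 0.85, 0, 0, 0],
    [0.25, 0, 0.85, 0, 0, 0],
    [0.25, 0, 0.85, 0, 0, 0]
  ]
}}

```text
clock: 47.28
eef_pos: [642.9, 162.9, 148.6]
tool_rot: [-1.571, -0.001, 0.022]
force: [0.7, -0.4, -1.1]
width: 55.5
```

Request:
{"api": "apply_moves", "payload": {
  "targets": [
    [0, 0, 0, 0, 0, 0],
    [0, 0, 0, 0, 0, 0],
    [0, 0, 0, 0, 0, 0]
  ]
}}

```text
clock: 47.65
eef_pos: [642.7, 159.8, 148.0]
tool_rot: [-1.572, 0.0, 0.02]
force: [-0.5, 0.5, -1.3]
width: 55.4
```

```bash
python3 -c "
from h import *
plan([643,162,86],1.3);c,im=snap('w16');z=read_state()['eef_pos'][2]+6.5;onplate(c,im,z,guess=read_state()['eef_pos'][:2])
onplate(c,im,70,guess=[645.5,162])"
```

```text
clk 47.65 at [642.697 159.84  148.013] rot [-90.063   0.004   1.161] F [-0.51   0.518 -1.325] w 55.4
turn(now,units) [ 0.008 -0.017 -0.   ] shift in target frame (units) [0.009 1.55  0.054]
disc z 154.44272906063512 [644.34  160.066] r 29.602666239165487 n 67
disc z 70 [640.67  162.081] r 30.184612376562352 n 36
```

Request:
{"api": "apply_moves", "payload": {
  "targets": [
    [0, 0.8, 0.03, 0, 0, 0],
    [0, 0.5, 0, 0, 0, 0],
    [0, 0.2, 0, 0, 0, 0],
    [0, 0, 0, 0, 0, 0],
    [0, 0, 0, 0, 0, 0]
  ]
}}

```text
clock: 48.32
eef_pos: [643.4, 163.1, 88.5]
tool_rot: [-1.57, -0.002, 0.022]
force: [-0.6, 0.8, 0.4]
width: 55.7
```

Request:
{"api": "apply_moves", "payload": {
  "targets": [
    [-0.015, 0.12, -0.025, 0, 0, 0],
    [0, 0.06, 0, 0, 0, 0],
    [0, 0.04, 0, 0, 0, 0],
    [0, 0, 0, 0, 0, 0]
  ]
}}

```text
clock: 48.82
eef_pos: [642.1, 161.9, 79.7]
tool_rot: [-1.571, 0.0, 0.022]
force: [-1.8, 0.1, 5.0]
width: 55.4
```

Request:
{"api": "apply_moves", "payload": {
  "targets": [
    [0, 0, 0, 0, 0, 0],
    [0, 0, 0, 0, 0, 0],
    [0, 0, 0, 0, 0, 0],
    [0, 0, 0, 0, 0, 0],
    [0, 0, 0, 0, 0, 0],
    [0, -0.4, 0, 0, 0, 0],
    [0, -0.8, 0, 0, 0, 0],
    [0, -0.8, 0, 0, 0, 0],
    [0, -0.6, 0, 0, 0, 0],
    [0, 0, 0, 0, 0, 0],
    [0, 0, 0, 0, 0, 0]
  ],
  "jaw": 1
}}

```text
clock: 50.2
eef_pos: [641.7, 161.9, 182.7]
tool_rot: [-1.571, 0.001, 0.022]
force: [-0.2, 0.1, -0.4]
width: 85.4
```

```bash
python3 -c "
from h import *
plan([679,-60.6,170],1.3);c,im=snap('w17');p=plate(c,im,[642.5,162]);onplate(c,im,86,guess=[643,162])
a=cv2.resize(im[80:240,180:320],(525,600),interpolation=cv2.INTER_CUBIC);cv2.imwrite('pics/w17c.png',a)
f=lambda u,v:(180+u*140/525,80+v*160/600)
np.save('c17.npy',c)
"
```

```text
clk 50.2 at [641.679 161.859 182.74 ] rot [-90.007   0.035   1.283] F [-0.235  0.1   -0.368] w 85.4
turn(now,units) [ 0.001 -0.002 -0.004] shift in target frame (units) [ 0.807  0.318 -5.581]
plate [642.706 161.706] r 44.928386593970004 n 53
disc z 86 [641.581 162.325] r 31.99769262460155 n 42
```

View pics/w17c.png

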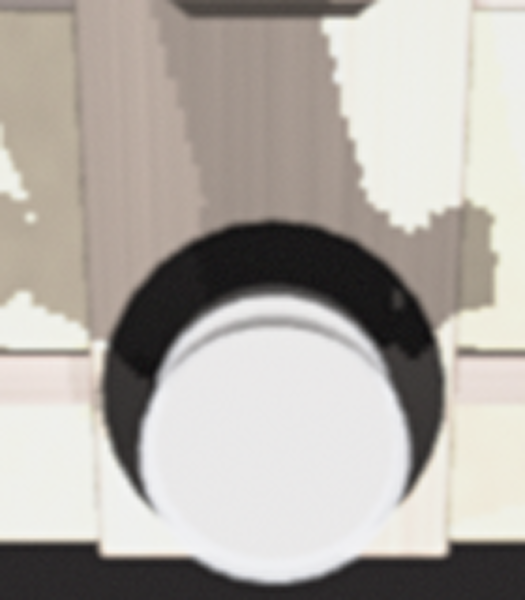

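```bash
python3 -c "
from h import *
c=np.load('c17.npy',allow_pickle=True).item()
f=lambda u,v:(180+u*140/525,80+v*160/600)
for uv,z in [((274,450.5),86),((274,318),86),((274,583),86),((138,450),86),((410,450),86),((272,293),54),((272,222),38)]: print(uv,ray(c,f(*uv),z)[:2])"
```

```text
(274, 450.5) [642.549 162.386]
(274, 318) [612.701 161.689]
(274, 583) [674.654 163.135]
(138, 450) [643.124 132.162]
(410, 450) [641.74  192.607]
(272, 293) [612.887 161.256]
(272, 222) [597.716 160.905]
```

Request:
{"api": "apply_moves", "payload": {
  "targets": [
    [0, 0, 0, 0, 1, 0],
    [0, 0, 0, 0, 1, 0],
    [0, 0, 0, 0, 1, 0],
    [0, 0, 0, 0, 1, 0],
    [0, 0, 0, 0, 1, 0],
    [0, 0, 0, 0, 1, 0],
    [0, 0, 0, 0, 1, 0],
    [0, 0, 0, 0, 1, 0],
    [0, 0, 0, 0, 1, 0],
    [0, 0, 0, 0, 1, 0],
    [0, 0, 0, 0, 1, 0],
    [0, 0, 0, 0, 0.25, 0]
  ]
}}

```text
clock: 51.75
eef_pos: [641.4, 162.0, 181.7]
tool_rot: [-1.573, -0.001, -1.549]
force: [-0.1, -1.1, 0.6]
width: 85.4
```

Request:
{"api": "apply_moves", "payload": {
  "targets": [
    [0, 0, 0, 0, 0, 0],
    [0, 0.5, 0, 0, 0, 0],
    [0, 0.5, 0, 0, 0, 0],
    [0, 0, 0, 0, 0, 0],
    [0, 0, 0, 0, 0, 0]
  ]
}}

```text
clock: 52.38
eef_pos: [642.6, 161.9, 143.5]
tool_rot: [-1.57, 0.0, -1.548]
force: [-0.5, 0.9, 1.8]
width: 85.5
```

```bash
python3 -c "
from h import *
plan([642.7,162,57],-88.7);c,im=snap('w18');p=plate(c,im,[642.5,162]);onplate(c,im,86,guess=[643,162]);onplate(c,im,70,guess=[643,162])
a=cv2.resize(im[80:320,130:370],(600,600),interpolation=cv2.INTER_CUBIC);cv2.imwrite('pics/w18c.png',a)"
```

```text
clk 52.38 at [642.588 161.878 143.509] rot [-89.952   0.01  -88.691] F [-0.521  0.865  1.778] w 85.5
turn(now,units) [-0.006  0.001 -0.001] shift in target frame (units) [-0.003  2.163  0.003]
plate [643.631 162.843] r 44.85565624623837 n 48
disc z 86 [644.967 165.387] r 31.705797076870653 n 50
disc z 70 [645.225 160.076] r 34.34179569268939 n 46
```

View pics/w18c.png

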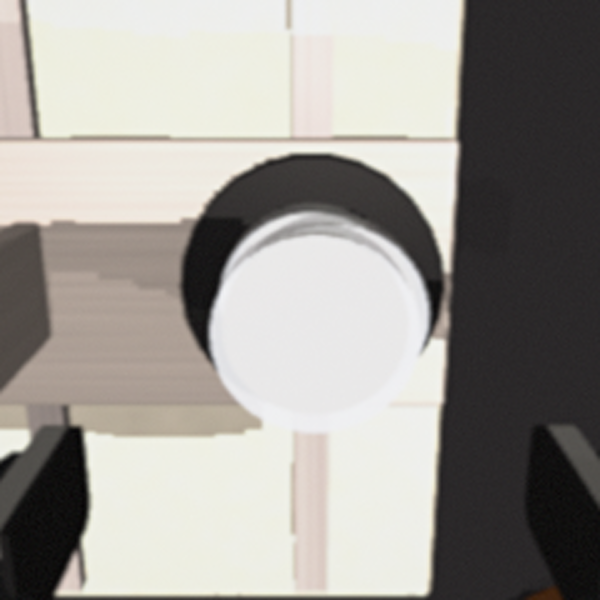

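Request:
{"api": "apply_moves", "payload": {
  "targets": [
    [0, 0.8, 0, 0, 0, 0],
    [0, 0.8, 0, 0, 0, 0],
    [0, 0.35, 0, 0, 0, 0],
    [0, 0.2, 0, 0, 0, 0],
    [0, 0, 0, 0, 0, 0],
    [0, 0, 0, 0, 0, 0]
  ]
}}

```text
clock: 53.18
eef_pos: [643.0, 162.0, 58.0]
tool_rot: [-1.569, 0.0, -1.548]
force: [-0.0, -0.1, -0.5]
width: 84.9
```

Request:
{"api": "apply_moves", "payload": {
  "targets": [
    [0, 0, 0, 0, 0, 0],
    [0, 0, 0, 0, 0, 0],
    [0, 0, 0, 0, 0, 0],
    [0, 0, 0, 0, 0, 0],
    [0, 0, 0, 0, 0, 0]
  ],
  "jaw": -1
}}

```text
clock: 53.8
eef_pos: [643.1, 162.1, 58.2]
tool_rot: [-1.569, 0.001, -1.548]
force: [0.3, -0.6, 5.5]
width: 58.4
```

Request:
{"api": "apply_moves", "payload": {
  "targets": [
    [0, 0, 0, 0, 0, 0],
    [0, 0, 0, 0, 0, 0],
    [0, 0, 0, 0, 0, 0],
    [0, 0, 0, 0, 0, 0],
    [0, 0, 0, 0, 0, 0],
    [0, -0.4, 0, 0, 0, 0],
    [0, -0.8, 0, 0, 0, 0],
    [0, -0.8, 0, 0, 0, 0],
    [0, -0.15, 0, 0, 0, 0],
    [0, 0, 0, 0, 0, 0],
    [0, 0, 0, 0, 0, 0]
  ],
  "jaw": 1
}}

```text
clock: 55.18
eef_pos: [641.2, 161.9, 141.8]
tool_rot: [-1.573, -0.0, -1.548]
force: [-0.6, -0.2, -0.5]
width: 85.3
```

```bash
cat >> h.py <<'E'
def extents(im,rows,lo=200,x0=180,x1=330):
    for r in rows:
        k=np.where(im[r,x0:x1].min(1)>lo)[0]+x0;print(r,(k.min(),k.max()) if len(k) else None)
E
python3 -c "
from h import *
plan([642.7,162,57],-88.7);c,im=snap('w19');p=plate(c,im,[642.5,162]);onplate(c,im,86,guess=[643,162])
for n in('w18','w19'):
  g=cv2.imread(f'pics/{n}.png')
  # extents of the bright stack region on the dark plate, by row, plate rows 141-250
  for r in range(160,216,6):
    v=g[r].max(1).astype(int);k=[j for j in range(203,308) if v[j]>150];print(n,r,k[0] if k else 0,k[-1] if k else 0,(k[0]+k[-1])/2 if k else 0)
"
```

```text
clk 55.17 at [641.237 161.932 141.831] rot [-90.118  -0.017 -88.716] F [-0.553 -0.229 -0.523] w 85.3
turn(now,units) [ 0.015 -0.002  0.002] shift in target frame (units) [-0.001  2.121  0.037]
plate [643.575 162.873] r 45.00810025765706 n 49
disc z 86 [642.248 164.305] r 30.64506992595016 n 40
w18 160 203 307 255.0
w18 166 203 307 255.0
w18 172 203 307 255.0
w18 178 225 307 266.0
w18 184 222 307 264.5
w18 190 219 297 258.0
w18 196 218 299 258.5
w18 202 216 301 258.5
w18 208 203 307 255.0
w18 214 203 307 255.0
w19 160 203 307 255.0
w19 166 203 307 255.0
w19 172 203 307 255.0
w19 178 203 307 255.0
w19 184 224 289 256.5
w19 190 221 291 256.0
w19 196 218 293 255.5
w19 202 203 296 249.5
w19 208 203 297 250.0
w19 214 203 307 255.0
```

Request:
{"api": "apply_moves", "payload": {
  "targets": [
    [0.5, -0.3, 0.1, 0, 0, 0],
    [0.8, 0, 0.12, 0, 0, 0],
    [0.8, 0, 0.12, 0, 0, 0],
    [0.8, 0, 0.12, 0, 0, 0],
    [0.8, 0, 0.12, 0, 0, 0],
    [0.8, 0, 0.12, 0, 0, 0],
    [0.8, 0, 0.1, 0, 0, 0],
    [0.28, 0, 0, 0, 0, 0],
    [0, 0.5, 0, 0, 0, 0],
    [0, 0, 0, 0, 0, 0],
    [0, 0, 0, 0, 0, 0]
  ]
}}

```text
clock: 56.6
eef_pos: [678.9, -58.5, 134.2]
tool_rot: [-1.572, 0.001, -1.546]
force: [-0.3, -0.0, 1.0]
width: 85.3
```

```bash
python3 -c "
from h import *
plan([678.5,-60.6,7],-88.7);c,im=snap('w20');onplate(c,im,26,R=29,guess=[678.5,-60.6])"
```

```text
clk 56.6 at [678.868 -58.477 134.235] rot [-90.064   0.058 -88.587] F [-0.253 -0.002  1.044] w 85.3
turn(now,units) [ 0.008  0.014 -0.007] shift in target frame (units) [ 0.053  3.181 -0.01 ]
disc z 26 [679.959 -59.986] r 28.376421342950877 n 69
```

Request:
{"api": "apply_moves", "payload": {
  "targets": [
    [0.03, 0.9, 0, 0, 0, 0],
    [0, 0.9, 0, 0, 0, 0],
    [0, 0.8, 0, 0, 0, 0],
    [0, 0.4, 0, 0, 0, 0],
    [0, 0.15, 0, 0, 0, 0],
    [0, 0, 0, 0, 0, 0],
    [0, 0, 0, 0, 0, 0]
  ]
}}

```text
clock: 57.52
eef_pos: [680.1, -61.8, 10.2]
tool_rot: [-1.569, -0.0, -1.548]
force: [0.3, -0.9, 0.0]
width: 85.4
```

Request:
{"api": "apply_moves", "payload": {
  "targets": [
    [0, 0, 0, 0, 0, 0],
    [0, 0, 0, 0, 0, 0],
    [0, 0, 0, 0, 0, 0],
    [0, 0, 0, 0, 0, 0],
    [0, 0, 0, 0, 0, 0]
  ],
  "jaw": -1
}}

```text
clock: 58.15
eef_pos: [680.0, -61.8, 10.3]
tool_rot: [-1.569, -0.0, -1.548]
force: [-1.0, 0.4, 5.3]
width: 55.4
```

Request:
{"api": "apply_moves", "payload": {
  "targets": [
    [0, -0.4, 0, 0, 0, 0],
    [0, -0.9, 0, 0, 0, 0],
    [0, -0.9, 0, 0, 0, 0],
    [0, -0.9, 0, 0, 0, 0],
    [-0.5, -0.7, -0.1, 0, 0, 0],
    [-0.8, 0, -0.12, 0, 0, 0],
    [-0.8, 0, -0.12, 0, 0, 0],
    [-0.8, 0, -0.12, 0, 0, 0],
    [-0.8, 0, -0.12, 0, 0, 0],
    [-0.8, 0, -0.12, 0, 0, 0],
    [-0.8, 0, -0.1, 0, 0, 0],
    [-0.28, 0, 0, 0, 0, 0]
  ]
}}

```text
clock: 59.65
eef_pos: [641.4, 163.9, 161.3]
tool_rot: [-1.571, 0.002, -1.545]
force: [0.1, 0.3, -1.8]
width: 55.6
```

Request:
{"api": "apply_moves", "payload": {
  "targets": [
    [0, 0, 0, 0, 0, 0],
    [0, 0, 0, 0, 0, 0],
    [0, 0.7, 0, 0, 0, 0],
    [0, 0.5, 0, 0, 0, 0],
    [0, 0.2, 0, 0, 0, 0],
    [0, 0, 0, 0, 0, 0],
    [0, 0, 0, 0, 0, 0]
  ]
}}

```text
clock: 60.52
eef_pos: [642.9, 160.7, 105.7]
tool_rot: [-1.569, 0.0, -1.549]
force: [0.5, 0.6, -0.5]
width: 55.7
```

```bash
python3 -c "
from h import *
plan([643,160.6,97],-88.7);c,im=snap('w21');s=read_state();onplate(c,im,s['eef_pos'][2]+15.7,R=29,guess=s['eef_pos'][:2]+[0,1])"
```

```text
clk 60.52 at [642.856 160.674 105.672] rot [-89.917   0.009 -88.724] F [ 0.479  0.564 -0.5  ] w 55.7
turn(now,units) [-0.01  -0.003 -0.001] shift in target frame (units) [0.002 0.217 0.004]
disc z 121.46996107382517 [643.365 161.407] r 29.5217168201288 n 27
```

Weight at ~(643,161.8). Lower to contact.

Request:
{"api": "apply_moves", "payload": {
  "targets": [
    [0, 0.12, 0, 0, 0, 0],
    [0, 0.06, 0, 0, 0, 0],
    [0, 0.04, 0, 0, 0, 0],
    [0, 0.02, 0, 0, 0, 0],
    [0, 0, 0, 0, 0, 0]
  ]
}}

```text
clock: 61.2
eef_pos: [642.0, 160.9, 96.3]
tool_rot: [-1.571, 0.001, -1.548]
force: [-2.1, 0.2, 4.1]
width: 55.7
```

Request:
{"api": "apply_moves", "payload": {
  "targets": [
    [0, 0, 0, 0, 0, 0],
    [0, 0, 0, 0, 0, 0],
    [0, 0, 0, 0, 0, 0],
    [0, 0, 0, 0, 0, 0],
    [0, 0, 0, 0, 0, 0],
    [0, -0.4, 0, 0, 0, 0],
    [0, -0.8, 0, 0, 0, 0],
    [0, -0.8, 0, 0, 0, 0],
    [0, -0.5, 0, 0, 0, 0],
    [0, 0, 0, 0, 0, 0],
    [0, 0, 0, 0, 0, 0]
  ],
  "jaw": 1
}}

```text
clock: 62.58
eef_pos: [641.6, 160.8, 194.9]
tool_rot: [-1.572, 0.0, -1.548]
force: [-0.7, -0.1, -0.3]
width: 85.3
```

```bash
python3 -c "
from h import *
plan([533.8,159.5,180],-88.7);c,im=snap('w22');s=read_state();p=plate(c,im,[643,162]);onplate(c,im,112,R=29,guess=[643,162]);print(proj(c,[642.7,162,112]))
c,t=snap('t22','top')
v=t.min(2)>125; v[:65]=0
for ce,s in blobs(v): 
  if 300<s[4]<700: print(ce,s[4],ray(c,ce,8)[:2])
"
```

```text
clk 62.58 at [641.641 160.799 194.922] rot [-90.05    0.003 -88.719] F [-0.693 -0.15  -0.317] w 85.3
turn(now,units) [ 0.006 -0.002 -0.   ] shift in target frame (units) [-0.029  0.373 -2.696]
plate [643.962 162.013] r 45.293326203066236 n 37
disc z 112 [642.51  161.637] r 30.513962275169764 n 16
[254.82  202.573]
[ 13.038 135.933] 549 [740.306 563.635]
[153.938 166.896] 548 [659.156 178.492]
```

Request:
{"api": "apply_moves", "payload": {
  "targets": [
    [-0.03, 0, -0.9, 0, 0, 0],
    [0, 0, -0.9, 0, 0, 0],
    [0, 0, -0.875, 0, 0, 0],
    [0, 0.8, 0, 0, 0, 0],
    [0, 0.8, 0, 0, 0, 0],
    [0, 0.8, 0, 0, 0, 0],
    [0, 0, 0, 0, 0, 0],
    [0, 0, 0, 0, 0, 0]
  ]
}}

```text
clock: 63.68
eef_pos: [535.6, 159.4, 99.8]
tool_rot: [-1.57, -0.0, -1.549]
force: [0.2, -0.5, 0.4]
width: 85.3
```

```bash
python3 -c "
from h import *
plan([534.6,159.7,52],-88.7)
c,t=snap('t23','top')
v=t.min(2)>125; v[:65]=0
for ce,s in blobs(v): 
  if 300<s[4]<700: print(ce,s[4],ray(c,ce,112)[:2])
"
```

```text
clk 63.67 at [535.622 159.374  99.77 ] rot [-89.971  -0.011 -88.735] F [ 0.219 -0.548  0.439] w 85.3
turn(now,units) [-0.004 -0.004  0.001] shift in target frame (units) [-0.009  1.194 -0.025]
[ 13.015 135.921] 546 [714.973 508.794]
[ 16.976 285.301] 449 [349.535 472.56 ]
```

Descend and squeeze.

Request:
{"api": "apply_moves", "payload": {
  "targets": [
    [0, 0.6, -0.02, 0, 0, 0],
    [0, 0.4, 0, 0, 0, 0],
    [0, 0.18, 0, 0, 0, 0],
    [0, 0, 0, 0, 0, 0],
    [0, 0, 0, 0, 0, 0]
  ]
}}

```text
clock: 64.35
eef_pos: [534.8, 159.6, 52.6]
tool_rot: [-1.57, 0.0, -1.549]
force: [0.5, 0.7, 0.2]
width: 85.3
```

Request:
{"api": "apply_moves", "payload": {
  "targets": [
    [0, 0, 0, 0, 0, 0],
    [0, 0, 0, 0, 0, 0],
    [0, 0, 0, 0, 0, 0],
    [0, 0, 0, 0, 0, 0],
    [0, 0, 0, 0, 0, 0],
    [0, 0, 0, 0, 0, 0],
    [0, 0, 0, 0, 0, 0]
  ],
  "jaw": -1
}}

```text
clock: 65.22
eef_pos: [534.6, 159.7, 52.7]
tool_rot: [-1.571, 0.001, -1.549]
force: [1.6, 0.8, 5.7]
width: 28.4
```

Request:
{"api": "apply_moves", "payload": {
  "targets": [
    [-0.04, 0, 0, 0, 0, 0],
    [-0.08, 0, 0, 0, 0, 0],
    [-0.12, 0, 0, 0, 0, 0],
    [-0.16, 0, 0, 0, 0, 0],
    [-0.18, 0, 0, 0, 0, 0],
    [-0.2, 0, 0, 0, 0, 0],
    [-0.2, 0, 0, 0, 0, 0],
    [-0.18, 0, 0, 0, 0, 0],
    [-0.14, 0, 0, 0, 0, 0],
    [-0.1, 0, 0, 0, 0, 0],
    [-0.06, 0, 0, 0, 0, 0],
    [-0.04, 0, 0, 0, 0, 0]
  ]
}}

```text
clock: 66.72
eef_pos: [533.3, 218.7, 52.7]
tool_rot: [-1.571, -0.001, -1.549]
force: [1.3, -2.9, 5.2]
width: 28.3
```

Request:
{"api": "apply_moves", "payload": {
  "targets": [
    [0, 0, 0, 0, 0, 0],
    [0, 0, 0, 0, 0, 0],
    [0, 0, 0, 0, 0, 0]
  ]
}}

```text
clock: 67.1
eef_pos: [533.3, 219.0, 52.7]
tool_rot: [-1.571, -0.0, -1.549]
force: [1.2, -1.4, 4.6]
width: 28.4
```

Request:
{"api": "apply_moves", "payload": {
  "targets": [
    [-0.02, 0, 0, 0, 0, 0],
    [0, 0, 0, 0, 0, 0]
  ]
}}

```text
clock: 67.35
eef_pos: [533.3, 219.5, 52.7]
tool_rot: [-1.571, -0.0, -1.549]
force: [1.8, -0.8, 5.5]
width: 28.6
```

Request:
{"api": "apply_moves", "payload": {
  "targets": [
    [0, 0, 0, 0, 0, 0],
    [0, 0, 0, 0, 0, 0],
    [0, 0, 0, 0, 0, 0],
    [0, 0, 0, 0, 0, 0],
    [0, 0, 0, 0, 0, 0],
    [0, 0, 0, 0, 0, 0],
    [0, -0.8, 0, 0, 0, 0],
    [0, -0.8, 0, 0, 0, 0],
    [0, -0.9, 0, 0, 0, 0],
    [0, -0.9, 0, 0, 0, 0],
    [0, 0, 0, 0, 0, 0],
    [0, 0, 0, 0, 0, 0]
  ],
  "jaw": 1
}}

```text
clock: 68.85
eef_pos: [532.4, 220.3, 187.6]
tool_rot: [-1.572, -0.0, -1.548]
force: [-0.2, -0.5, -1.6]
width: 85.0
```

```bash
python3 -c "
from h import *
plan([533.3,219,187],-88.7);c,im=snap('w24');p=plate(c,im,[641.3,222]);onplate(c,im,112,R=29,guess=[641.3,222])
# tab outer edge: scan row through the tab for the dark tab
for q in ([509.4,219,80],[518.4,219,80],[548.3,219,85]): print(proj(c,q))
for r in range(170,215,8): print(r,im[r,205:285].max(1)[::2])
g=cv2.imread('pics/w2.png')
for r in range(170,215,8): print('mid',r,g[r,205:285].max(1)[::2])
"
```

```text
clk 68.85 at [532.411 220.349 187.625] rot [-90.053  -0.002 -88.708] F [-0.186 -0.506 -1.595] w 85.0
turn(now,units) [ 0.007 -0.001  0.   ] shift in target frame (units) [0.034 0.016 0.021]
plate [639.857 223.13 ] r 45.05422811565879 n 48
disc z 112 [639.461 222.437] r 28.3231460090734 n 57
[226.847 195.789]
[237.216 196.023]
[271.982 198.536]
170 [166  93  60  58  58  61  57  60  60  59  56  38  13   8  11  14  98 156
 166 207 238 239 239 234 165 158 154 108 100 101 101 100 122 230 240 239
 239 239 238 239]
178 [170 107  57  56  73 162 175 174 170 133  78  21  25  27  20  13  88 158
 160 159 159 159 158 159 159 159 154 133 228 239 239 239 237 181 222 233
 232 234 240 240]
186 [195 140  66  64  59  63  64  66  65  65  50  21  23  22  18  11  84 153
 156 155 156 155 156 155 156 156 151 131 228 240 240 240 238 175 153 156
 155 159 174 181]
194 [199 154  71  67  63  67  66  67  69  68  54  24  25  21  17  13  86 170
 185 186 186 182 179 179 180 181 171 126 167 157 155 152 138 152 183 183
 183 183 183 182]
202 [194 180  83  65  62  68  68  66  69  69  57  27  18  19  21  12  95 177
 179 
[... 585 characters left out ...]
240 239 239]
mid 186 [ 65  65  63  69  68  69  70  69  46  23  25  23  23  13  84 153 154 155
 154 155 155 154 155 154 151 143 232 239 239 240 233 207 187 155 155 155
 156 159 156 155]
mid 194 [ 73  67  62  67  68  68  67  68  52  24  23  24  17  10  84 177 184 184
 184 182 179 177 177 174 157 122 153 181 155 154 140 161 182 181 182 181
 181 180 181 179]
mid 202 [ 82  66  61  67  68  68  68  70  55  25  22  18  19  10  98 176 178 178
 177 176 177 177 176 179 174 130 145 151 149 150 135 160 177 176 176 176
 178 176 176 176]
mid 210 [ 97  66  64  64  67  66  68  67  58  29  27  28  20  65 163 178 177 178
 178 179 177 179 229 242 243 183 145 151 151 151 141 227 240 239 239 240
 239 240 239 239]
```

```bash
python3 -c "
from h import *
c,im=snap('s25','scene')
for z in (110,90,86,80,74,70,64,58,54,48,40):
  a,b=proj(c,[639.8,223,z]);r=int(round(b))
  if not (0<=r<384): print(z,a,b);continue
  x=int(a);print(z,round(a),r,im[r,max(0,x-60):x+60].mean(1).astype(int)[::3])
"
```

```text
110 361 321 [231 229 142 183 196 196 206 229 230 231 231 149 222 225 224 224 224 224
 225 224 225 224 224 223 222 224 224 223 196 147 135 132 139 103 103 105
 106 109 107 109]
90 359 331 [231 231 230 230 231 212 142 180  81  42  56 215 117  99 162 226 226 225
 225 224 225 225 225 226 226 224 223 221 225 177 138 195 215 214 212 212
 211 156 106 112]
86 358 333 [230 230 230 230 230 228 182 133  44  40  77 212 126  98 112 203 226 225
 227 226 225 226 225 227 226 225 224 221 222 167 169 213 214 213 212 212
 213 206 127 143]
80 357 336 [231 231 230 230 226 222 222 101  41  43  58 176 214 108 105 108 181 226
 225 226 226 226 225 226 227 225 226 224 208 202 214 214 213 211 213 212
 214 208 206 203]
74 357 338 [231 231 231 230 220 223 224  99  43  43  53 175 176 186 105 108 112 159
 217 227 227 226 225 225 225 226 226 225 184 189 214 213 212 212 213 214
 212 208 207 212]
70 356 340 [231 231 228 220 224 226 208  57  46  44  66 178 153 212 113 111 110 117
 148 216 226 227 226 227 226 226 225 203 132 206 213 209 212 214 214 213
 209 210 212 211]
64 355 343 [231 226 221 226 227 227 216  54  43  44  49 169 177 146 208 118 110 114
 118 119 129 156 194 205 202 189 151 124 118 207 210 211 214 216 212 209
 211 214 212 210]
58 355 345 [228 222 225 226 227 227 223  82  45  43  42 145 170 165 161 202 122 113
 117 118 120 120 126 128 127 123 118 119 116 171 209 212 215 215 209 210
 214 213 209 212]
54 354 347 [215 221 226 227 228 226 218  64  44  45  44 137 161 171 123 200 178 116
 115 117 121 121 120 124 121 122 121 114 157 115 205 216 212 208 211 214
 212 211 212 212]
48 353 350 [229 162 223 227 226 227 224  85  43  46  47  76 182 134 175 130 167 216
 160 119 117 122 122 121 121 118 119 131 206  95 101 211 208 209 213 213
 208 213 211 214]
40 353 353 [194 217 142 222 226 226 227 133  45  48  46  52 125 187 124 176 149 127
 188 207 183 147 126 126 124 128 172 202 188  82  39 141 209 213 212 210
 213 214 215 213]
```

```bash
python3 -c "
from h import *
print(finish_job(), read_state()['clock'])"
```

```text
the job is handed in; nothing more can be done
the job is handed in; nothing more can be done
```

I loaded the shuttle and handed the job in at about 69 s of the 210 s allowed. The carriage is in the scan detent with three dishes and the weight stacked on the plate. No verdict came back, so the results below are my own measurements.

**What I did**
- I slid the carriage one detent to the loading position, let it lock, and parked the weight on the bench.
- I stacked the three white dishes and left the green and yellow look-alikes alone.
- Between releasing the third dish and the next picture, it ended up off the stack, lying tilted on the deck. This was probably the announced knock, though I cannot rule out the gripper catching it.
- I flattened the fallen dish on the bench, put it back on the stack, squared the stack with one jaw squeeze across x, and set the weight on top.
- I then slid the carriage slowly to the last detent, released the latch and backed the arm off.

**Last checks**
- **Carriage and latch:** the latch tab and pawl look the same in the picture as they did when locked at the middle detent. The slide measured about 59.5 mm of the nominal 60.
- **Weight:** its centre is about 0.8 mm from the plate centre (639.5, 222.4 against 639.9, 223.1 mm).
- **Stack height:** the weight touched down at the height expected for three dishes, and a crude check in the scene view shows a straight left edge.

**Doubtful or uncertain**
- The lower dishes could not be measured one by one under the weight. The second dish was about 3–4 mm off before the jaw squeeze.
- Plate positions from different viewpoints differed by up to about 3 mm, and by more when seen from far to the side.
- The fit of the weight just after placing it was weak (16 edge points), but the final fit used 57.
- I had used all 16 picture views by then, so the last checks are from numbers only.

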